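# Lay the tall measuring cylinder down on its drying rest

## Task

The tall measuring cylinder stands on the wooden drying rest, at the stop strip. Tip it over that strip with the fingertips and let it down gently onto its side until its tube lies in the rubber notch, following it all the way so that it never drops; do not pinch, lift or carry it. Leave the other labware where it is and finish clear of everything.

Things in the scene. Friction and masses are not known exactly. Their poses are not given: they have to be found in the camera images.
- cylinder: Tall measuring cylinder: pale plastic, 240 mm high, round tube 28 mm thick with fine dark rings, open mouth, flat hexagonal foot 70 mm across flats, 12 mm thick. About 0.2 kg, centre of mass 55 mm up: leaning some 30 degrees it falls by itself. Origin: centre of the foot's underside; z runs up the tube. It stands upright on the rest's board, a flat of the hexagon 2 to 6 mm from the stop, facing it.
- mouth (a point): Centre of the tall cylinder's mouth, on its axis 240 mm from the foot's underside. Laid down, the cylinder bears on the lower edge of its foot, about 10 mm back from the stop, and in the notch; its axis is then about 78 degrees from vertical, the mouth end highest, about 80 mm past the notch with only the bare bench under it.
- rest: Wooden drying rest, fixed to the bench. Base board 250 mm long (x from -90 to +160 mm), 110 mm wide, 8 mm thick. Origin: at bench height, under the middle of the stop's face. x points from the standing cylinder over the stop to the notch: the cylinder is tipped towards +x. z up. Beyond the stop a post carries a rubber-lined V notch.
- stop (a point): Middle of the top edge of the stop's face, 18 mm above the bench at the rest's x = 0. The stop is a wooden strip across the board, from x = 0 to 12 mm, 10 mm above the board; the foot bears on this face while tipping.
- saddle (a point): Bottom of the V notch, 140 mm along x from the rest's origin, 50 mm above the bench. The V opens upwards, sides at 45 degrees and 40 mm long, 24 mm thick along x; its tips are 78 mm above the bench.
- short_cylinder: Bystander: measuring cylinder of the same make but only 120 mm high, 24 mm tube, foot 52 mm across flats, beside the rest. Origin: centre of underside.
- small_beaker: Bystander: glass beaker 48 mm across, 60 mm high, beside the rest. Origin: centre of underside.
- big_beaker: Bystander: glass beaker 80 mm across, 95 mm high. Origin: centre of underside.
- reagent_bottle: Bystander: amber bottle 60 mm across, 130 mm high, beside the rest. Origin: centre of underside.
- dish: Bystander: shallow plastic weighing dish 80 mm across, 22 mm high. Origin: centre of underside.
- jar: Bystander: glass jar with brass lid, 76 mm across, 100 mm high, to the robot's left. Origin: centre of underside.
- spatula: Bystander: spatula 190 mm long lying on the bench to the robot's right. Origin: middle of its underside; x along it.

How it is judged:
By the outcome, as a careful person would: the job done as asked, in the order asked, and still so for the second after the job is handed in, with the robot touching nothing.
It also fails if it takes over 48 s, if anything falls off the work surface, if the arm or the gripper's body presses on something with over 40 N, if the wrist force passes 120 N, or if a joint passes its speed limit or range.

## Robot

A 6-joint arm with a two-finger parallel gripper is mounted at the origin on the work surface. World frame = base frame: x ahead of the robot, y to its left, z up, the work surface at z = 0. Lengths are in mm, angles in rad, forces in N, time in s.
With the tool pointing down it reaches from about 300 to 775 mm from the base axis. Payload 14.6 kg.
Tool frame: the origin (TCP) lies midway between the tips of the shut fingers; the grasp point (between the pads) lies 19 mm behind it (manip.grip_point_offset is the distance from the TCP to the grasp point, in mm); x points along the fingers, z is the direction in which the jaws open and shut, and the axes are right-handed (so a half turn about x gives the same grasp; the last joint's range is limited). The gripper opens to 94 mm and grips with 3 to 60 N. Pads are 16 mm wide; open, the fingers measure 119 mm over their backs; the gripper's body (75 mm by 177 mm) begins 78 mm behind the grasp point.
Start: joints at [1.044, 0.3, 1.521, -0, 1.321, -0.067], TCP at [244.069, 492.869, 205.446] pointing down, gripper open.
Joint ranges: [-3.03, 3.03], [-0.79, 2.21], [0.23, 2.52], [-1.04, 4.18], [0, 3.07], [-2.55, 2.55]. Speed limits (rad/s): [2.22, 2.22, 2.57, 3.14, 3.14, 3.14].

## Interface

Orientations are given as [roll, pitch, yaw] about the fixed x, y, z axes, in that order (R = Rz(yaw) Ry(pitch) Rx(roll)).
In Python, from cell import manip, camera, calibration, order gives the robot as it stands.
- The arm moves only by the tool jog_arm, never from a script. Its arguments are lists of equal length, an entry for each row: "turn": the turn, a rotation vector about the tool's x, y, z in degrees, a list of three; "dp": the shift along the tool's x, y, z in cm, a list of three; "gripper": the closure, from 0 (fully open) to 1 (shut). In form: {"turn": [[ax, ay, az], ...], "dp": [[tx, ty, tz], ...], "gripper": [gripper, ...]}. A call has 1 to 8 rows; each row shifts and turns the pose as measured when the row begins, along the tool's axes as they then stand; what a row does not reach is not made up. A row lasts 1/8 s, in which the tool goes at most 62.5 mm and 10.7 degrees, less where a joint would pass 70% of its speed; a pose out of reach is approached as far as the arm can. A call is refused whole if a number of a shift passes 6.25 or a number of a turn 10.7, either way. A call with a gripper value outside its range is refused whole. The fingers move at their own pace and stop on an object; "grip_force" is the grip in N (left out, the last holds). Time passes only in rows, so rows that do not move let the fingers close. It gives the time, the measured TCP pose, the force and the opening at its end, in the units of the state.
- manip.read_state(): the state, without advancing time (a new reading comes with each control period).
- camera(name): name is "scene" or "side" or "wrist"; returns (picture, depth): 384x512x3 uint8, red, green, blue; 384x512 float32, mm along the optical axis (not along the pixel's ray), 0 where there is no reading.
- calibration(name): a dict with "K" (3x3 intrinsics, pixels), "world_from_camera" (4x4, takes a point from camera to world coordinates). Camera axes: x right, y down, z forward; pixel columns grow to the right and rows downward; lengths in mm; the calibration is good to about 2 mm. The wrist camera is an equidistant fisheye: a pixel r from the principal point sees the ray r / f radians off the axis. A picture is of the moment at which its call begins: read the wrist's pose just before it. calibration takes no time and is no camera call; for the wrist camera it gives the pose at the moment of the call.
- order.sign_off(): hands the job in, once; it reports no verdict.
The state is a dict: "clock": time; "joints": joint angles; "qd": joint speeds; "effort": joint torques, N m; "eef_pos": TCP position; "eef_rot": TCP orientation; "wrist_force": force on the tool from outside, world axes, zero at the start; "moment": the same for the moment, N m; "finger_gap": finger opening in mm.
Only numpy, scipy, OpenCV 4.12 (cv2) and the standard library are available. Lean on these libraries where they do the work, as an engineer would, in place of code of your own. Each camera call takes 0.05 s, during which the arm holds its last target.

## Working session

There is one attempt and no reset: what is moved stays moved. The work goes in short steps, Python scripts to look and compute and a tool call to move; the robot and the scene stay as the last step left them, time stands still between calls to the robot, and variables do not carry over. Pictures are saved under pics/ and viewed, and the job is handed in when it is done.

Besides the shell and the picture viewer there is one more tool, called as name(argument=value, ...) on one line, values as JSON. jog_arm: Moves the arm, as the interface text tells. Its arguments: {"type":"object","properties":{"turn":{"type":"array","items":{"type":"array","items":{"type":"number"}}},"dp":{"type":"array","items":{"type":"array","items":{"type":"number"}}},"gripper":{"type":"array","items":{"type":"number"}},"grip_force":{"type":"number"}},"required":["turn","dp","gripper"]}

```bash
ls; mkdir -p pics
python3 - <<'E'
from cell import manip,camera,calibration
import cv2,numpy as np
s=manip.read_state(); print(s['clock'],s['eef_pos'],s['eef_rot'],s['finger_gap'])
for n in("scene","side"):
    p,d=camera(n); cv2.imwrite(f"pics/{n}0.png",p[:,:,::-1]); np.savez(f"{n}0.npz",p=p,d=d,**calibration(n))
    print(n,calibration(n))
E
```

```text
pics
0.0 [243.96136039 492.63677321 204.87673589] [ 3.1131967   1.56961323 -2.05897965] 93.70623693629125
scene {'K': array([[348.06947331,   0.        , 258.1686988 ],
       [  0.        , 348.06947331, 194.55703226],
       [  0.        ,   0.        ,   1.        ]]), 'world_from_camera': array([[ 8.29957418e-02,  5.76830382e-01, -8.12636707e-01,
         1.37023034e+03],
       [ 9.96281970e-01, -2.91192820e-02,  8.10820801e-02,
        -1.10572977e+02],
       [ 2.31072099e-02, -8.16344766e-01, -5.77102486e-01,
         7.43970819e+02],
       [ 0.00000000e+00,  0.00000000e+00,  0.00000000e+00,
         1.00000000e+00]])}
side {'K': array([[456.48768779,   0.        , 252.27474661],
       [  0.        , 456.48768779, 195.13242865],
       [  0.        ,   0.        ,   1.        ]]), 'world_from_camera': array([[ 9.40888256e-01, -2.51626822e-01,  2.26744860e-01,
         2.71383513e+02],
       [-3.38692524e-01, -6.90850650e-01,  6.38758760e-01,
        -8.35955318e+02],
       [-4.08200293e-03, -6.77797405e-01, -7.35237387e-01,
         1.12775731e+03],
       [ 0.00000000e+00,  0.00000000e+00,  0.00000000e+00,
         1.00000000e+00]])}
```

View pics/scene0.png

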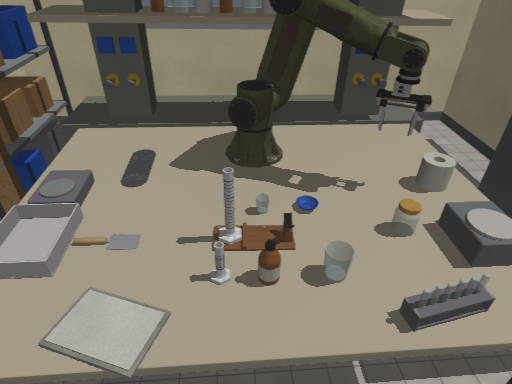

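View pics/side0.png

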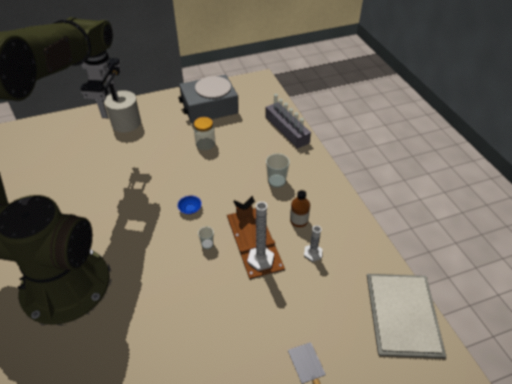

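The scene view shows the rest at about (255,237), with the cylinder's foot at (231,235), its mouth at (229,170) and the notch at (288,220). The rest's +x is roughly world +y. The short cylinder is at (220,262), the bottle at (269,265), the small beaker at (262,203) and the dish at (307,204). Next I'll measure these.

```bash
cat > h.py <<'E'
import numpy as np,cv2
def load(n):
    f=np.load(f"{n}.npz"); return f['p'],f['d'],f['K'],f['world_from_camera']
def cloud(d,K,T):
    v,u=np.mgrid[:d.shape[0],:d.shape[1]]
    c=np.stack([(u-K[0,2])/K[0,0]*d,(v-K[1,2])/K[1,1]*d,d],-1)
    return c@T[:3,:3].T+T[:3,3]
def plane(uv,z,K,T):
    uv=np.atleast_2d(uv).astype(float)
    r=np.c_[(uv[:,0]-K[0,2])/K[0,0],(uv[:,1]-K[1,2])/K[1,1],np.ones(len(uv))]@T[:3,:3].T
    o=T[:3,3]; return o+r*((z-o[2])/r[:,2])[:,None]
def proj(X,K,T):
    c=(np.atleast_2d(X)-T[:3,3])@T[:3,:3]; q=c@K.T; return q[:,:2]/q[:,2:]
E
python3 - <<'E'
from h import *
for n in("scene0","side0"):
    p,d,K,T=load(n)
    x=cloud(d,K,T)
    hsv=cv2.cvtColor(p,cv2.COLOR_RGB2HSV)
    m=((x[...,0]>250)&(x[...,0]<800)&(x[...,1]>-300)&(x[...,1]<300)&(d>0))
    print(n,'bench z',np.median(x[...,2][m&(x[...,2]<15)]))
    br=m&(hsv[...,1]>130)&(hsv[...,0]<15)&(x[...,2]<14)&(x[...,2]>3)
    c,_=cv2.findContours(br.astype(np.uint8),0,2); c=max(c,key=cv2.contourArea)
    q=plane(c[:,0],8,K,T)[:,:2].astype(np.float32)
    print('rest rect',cv2.minAreaRect(q)); print(cv2.boxPoints(cv2.minAreaRect(q)))
    # high things
    hi=(m&(x[...,2]>16)).astype(np.uint8)
    k,l,s,ce=cv2.connectedComponentsWithStats(hi)
    for i in range(1,k):
        if s[i,4]<25: continue
        X=x[l==i]; print(s[i],X.min(0).round(),X.max(0).round(),np.median(X,0).round())
    # tall
    for a,b in((30,60),(60,100),(100,150),(150,200),(200,235),(235,260)):
        t=m&(x[...,2]>a)&(x[...,2]<b)&(abs(x[...,1])<150)
        k,l,s,ce=cv2.connectedComponentsWithStats(t.astype(np.uint8))
        for i in range(1,k):
            if s[i,4]>10: print(a,b,s[i],np.median(x[l==i],0).round(1))
    w=700 if 0 else 0
    u0=(190,150,150,140) if 'scene' in n else (160,150,190,130)
    cr=p[u0[1]:u0[1]+u0[3],u0[0]:u0[0]+u0[2],::-1]
    cv2.imwrite(f"pics/{n}crop.png",cv2.resize(cr,None,fx=4,fy=4,interpolation=cv2.INTER_CUBIC))
E
```

```text
scene0 bench z 1.4276486578468166
rest rect ((563.4405517578125, -5.7098846435546875), (113.87272644042969, 107.96480560302734), 85.04387664794922)
[[504.7411   -57.769676]
 [612.30225  -67.09706 ]
 [622.14      46.349907]
 [514.57886   55.67729 ]]
[219 167  23  76 896] [ 521. -148.   16.] [592. -79. 251.] [ 564. -114.  110.]
[256 193  14  18 216] [397. -23.  17.] [446.  22.  64.] [433.  -1.  46.]
[296 196  23  14 108] [369. 120.  16.] [445. 198.  26.] [393. 158.  21.]
[283 213  11  27 234] [534.  52.  17.] [597.  76.  81.] [573.  63.  54.]
[243 223   4  25  97] [504. -76.  16.] [614. -61.  23.] [563. -69.  20.]
[ 324  239   32   41 1000] [682. 137.  16.] [761. 216.  99.] [732. 176.  69.]
[214 241  12  36 320] [ 695. -155.   16.] [ 724. -130.  123.] [ 718. -142.   79.]
[258 240  23  43 762] [710. -41.  16.] [753.  18. 134.] [740. -14.  81.]
30 60 [256 193  14  15 153] [431.   -0.5  48.6]
30 60 [284 221   9  16 108] [578.7  62.3  48.2]
30 60 [226 225   9   9  70] [ 563.9 -113.1   45.8]
30 60 [324 261   7  12  44] [732.1 144.5  44.9]
30 60 [217 262   8  11  55] [ 719.5 -139.8   45.6]
3
[... 1735 characters left out ...]
   9  57] [ 547.8 -125.6   45.8]
60 100 [272 164  18  14 124] [714.3 140.7  80.4]
60 100 [246 196   9  11  58] [584.   62.2  70.5]
60 100 [291 198  20  19 242] [709.5 -29.3  83.9]
60 100 [233 200   9   9  46] [540.9  61.5  70.3]
60 100 [311 235   4  10  23] [ 697.6 -147.    78. ]
60 100 [256 242  10  12  86] [ 546.  -125.2   79.6]
100 150 [295 190  12  15 124] [716.7 -19.2 121.2]
100 150 [312 226  10  10  51] [ 711.7 -138.2  114.5]
100 150 [256 230  11  16 117] [ 547.4 -125.6  126.9]
150 200 [256 219  11  15 126] [ 546.9 -125.2  175.8]
200 235 [258 205   7   5  21] [ 555.7 -103.2  230.2]
200 235 [256 211  11  11  92] [ 546.9 -125.5  218.4]
235 260 [256 202  12  12  90] [ 550.5 -114.5  244.1]
```

```bash
sleep 0
```

```text
(no output)
```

View pics/scene0crop.png

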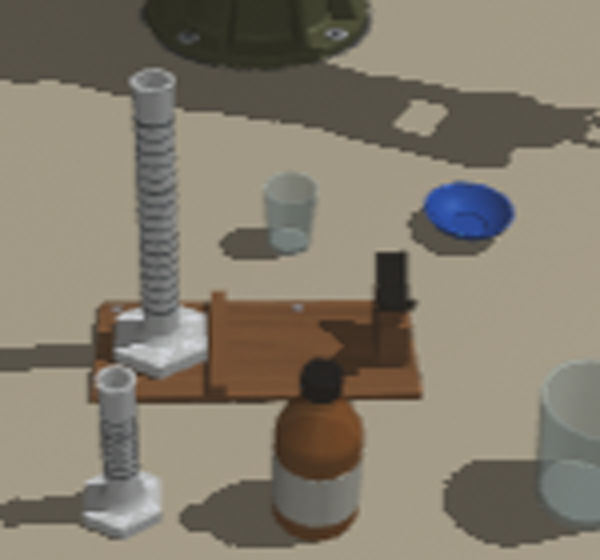

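View pics/side0crop.png

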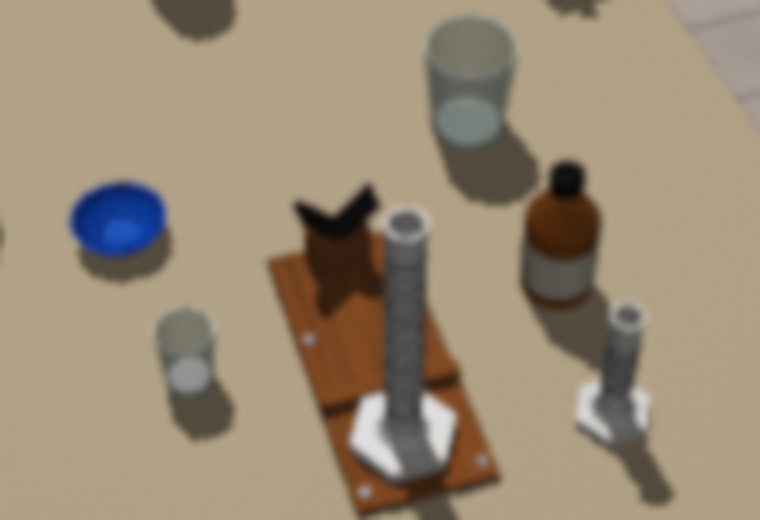

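Run:
```python
from h import *
p,d,K,T=load('scene0')
pts={'FL':(92,392),'FR':(420,391),'BL':(102,303),'BR':(408,301)}
for k,v in pts.items(): print(k,plane(np.array(v)/4+[190,150]-.4,8,K,T).round(1))
for v in((214,292),(212,383),(224,384)): print('stop top',plane(np.array(v)/4+[190,150]-.4,18,K,T).round(1))
p,d,K,T=load('side0')
for k,v in {'BR':(268,262),'BL':(360,508),'FL':(498,470)}.items(): print(k,plane(np.array(v)/4+[160,150]-.4,8,K,T).round(1))
for v in((322,405),(455,372)): print('stop top',plane(np.array(v)/4+[160,150]-.4,18,K,T).round(1))
# mouth rim & V tips
print('mouth',plane(np.array((407,222))/4+[160,150]-.4,240+8,K,T).round(1))
print('tips',plane(np.array([(294,203),(372,186)])/4+[160,150]-.4,78,K,T).round(1))
p,d,K,T=load('scene0')
print('mouth',plane(np.array((154,80))/4+[190,150]-.4,248,K,T).round(1))
print('tips',plane(np.array([(392,255),(393,303)])/4+[190,150]-.4,78,K,T).round(1))
```

```text
FL [[ 601.8 -166.8    8. ]]
FR [[615.3  80.1   8. ]]
BL [[ 499.2 -161.1    8. ]]
BR [[510.6  88.    8. ]]
stop top [[502.3 -70.4  18. ]]
stop top [[607.9 -77.   18. ]]
stop top [[609.5 -68.1  18. ]]
BR [[509.8  83.1   8. ]]
BL [[ 502.  -159.2    8. ]]
FL [[ 607.3 -163.     8. ]]
stop top [[503.3 -71.4  18. ]]
stop top [[607.4 -76.8  18. ]]
mouth [[ 552.8 -112.4  248. ]]
tips [[531.9  75.7  78. ]
 [594.7  71.8  78. ]]
mouth [[ 549.8 -113.3  248. ]]
tips [[537.3  65.5  78. ]
 [594.   57.6  78. ]]
```

```bash
cat >> h.py <<'E'
from scipy.spatial.transform import Rotation as Ro, Slerp
from cell import manip
U=np.array([.05,.99875,0]); LAT=np.array([.99875,-.05,0]); ZW=np.array([0,0,1.])
ORG=np.array([555,-74,0.])
def cur():
    s=manip.read_state(); return np.array(s['eef_pos']),Ro.from_euler('xyz',s['eef_rot']),s
def tool(alpha,phi,sgn=1,yaw=0):
    """x along LAT pitched alpha deg down, jaw along U, rolled phi about -LAT"""
    x=np.cos(np.radians(alpha))*LAT-np.sin(np.radians(alpha))*ZW
    z=sgn*U; R=np.stack([x,np.cross(z,x),z],1)
    return Ro.from_rotvec(np.radians(yaw)*ZW)*Ro.from_matrix(R)*Ro.from_rotvec([-np.radians(phi),0,0])
def path(poses):
    """poses: list of (p,R); prints relative rows"""
    p,R,_=cur(); tu=[];dp=[]
    for q,S in poses:
        tu.append((R.inv()*S).as_rotvec(degrees=True).round(1).tolist()); dp.append((R.inv().apply(q-p)/10).round(2).tolist()); p,R=np.array(q,float),S
    print('turn',tu);print('dp',dp)
def interp(q,S,n):
    p,R,_=cur(); sl=Slerp([0,1],Ro.concatenate([R,S])); return [(p+(q-p)*t,sl(t)) for t in np.linspace(0,1,n+1)[1:]]
def show():
    p,R,s=cur(); print('t',s['clock'],'p',p.round(1),'q',np.round(s['joints'],3).tolist(),'F',np.round(s['wrist_force'],2),'gap',round(s['finger_gap'],1)); print(R.as_matrix().round(3))
E
python3 - <<'E'
from h import *
show()
p,R,s=cur()
for sg in(1,-1): print((R.inv()*tool(90,0,sg)).as_rotvec(degrees=True))
S=min((tool(90,0,1),tool(90,0,-1)),key=lambda S:(R.inv()*S).magnitude())
path(interp(np.array([420,-20,260]),S,10))
E
```

```text
t 0.1 p [243.9 492.7 205. ] q [1.044, 0.3, 1.522, 0.0, 1.321, -0.067] F [-0.39 -0.18  0.43] gap 93.9
[[-0.001 -0.896  0.444]
 [-0.001  0.444  0.896]
 [-1.     0.    -0.001]]
[-2.34763542e+01 -5.67604746e-02 -1.60183847e-02]
[ 1.56523626e+02 -2.21912755e-02  7.86338542e-02]
turn [[-2.3, -0.0, -0.0], [-2.3, -0.0, -0.0], [-2.3, -0.0, -0.0], [-2.3, -0.0, -0.0], [-2.3, -0.0, -0.0], [-2.3, -0.0, -0.0], [-2.3, -0.0, -0.0], [-2.3, -0.0, -0.0], [-2.3, -0.0, -0.0], [-2.3, -0.0, -0.0]]
dp [[-0.55, -3.85, -3.81], [-0.55, -3.69, -3.97], [-0.55, -3.53, -4.12], [-0.55, -3.36, -4.26], [-0.55, -3.18, -4.39], [-0.55, -3.0, -4.52], [-0.55, -2.81, -4.64], [-0.55, -2.62, -4.75], [-0.55, -2.42, -4.85], [-0.55, -2.22, -4.95]]
```

jog_arm(turn=[[-2.3, 0, 0], [-2.3, 0, 0], [-2.3, 0, 0], [-2.3, 0, 0], [-2.3, 0, 0], [-2.3, 0, 0], [-2.3, 0, 0], [-2.3, 0, 0]], dp=[[-0.55, -3.85, -3.8], [-0.55, -3.7, -4], [-0.55, -3.5, -4.1], [-0.55, -3.4, -4.3], [-0.55, -3.2, -4.4], [-0.55, -3, -4.5], [-0.55, -2.8, -4.6], [-0.55, -2.6, -4.8]], gripper=[0, 0, 0, 0, 0, 0, 0, 0])

```text
clock: 1.1
eef_pos: [387.1, 71.6, 248.7]
eef_rot: [2.679, 1.566, -2.156]
wrist_force: [0.4, 0.8, 0.3]
finger_gap: 93.9
```

Run:
```python
from h import *
show()
path(interp(np.array([400,-60,300]),tool(40,0),6))
```

```text
t 1.1 p [387.1  71.6 248.7] q [0.092, -0.092, 1.852, -0.004, 1.385, -1.355] F [0.38 0.82 0.28] gap 93.9
[[-0.003 -0.993  0.122]
 [-0.004  0.122  0.993]
 [-1.     0.002 -0.004]]
turn [[-0.6, -0.3, -8.4], [-0.6, -0.3, -8.4], [-0.6, -0.3, -8.4], [-0.6, -0.3, -8.4], [-0.6, -0.3, -8.4], [-0.6, -0.3, -8.4]]
dp [[-0.85, -0.48, -2.15], [-0.78, -0.57, -2.15], [-0.71, -0.66, -2.16], [-0.62, -0.73, -2.16], [-0.52, -0.79, -2.17], [-0.41, -0.84, -2.17]]
```

jog_arm(turn=[[-0.6, -0.3, -8.4], [-0.6, -0.3, -8.4], [-0.6, -0.3, -8.4], [-0.6, -0.3, -8.4], [-0.6, -0.3, -8.4], [-0.6, -0.3, -8.4]], dp=[[-0.85, -0.5, -2.15], [-0.8, -0.55, -2.15], [-0.7, -0.65, -2.15], [-0.6, -0.7, -2.15], [-0.5, -0.8, -2.2], [-0.4, -0.85, -2.2]], gripper=[0, 0, 0, 0, 0, 0])

```text
clock: 1.85
eef_pos: [399.8, -61.3, 299.8]
eef_rot: [-1.577, 0.696, -0.058]
wrist_force: [0.7, 0.2, 0.3]
finger_gap: 94.3
```

Run:
```python
from h import *
show()
```

```text
t 1.85 p [399.8 -61.3 299.8] q [-0.436, -0.613, 2.306, 0.476, 0.666, -2.211] F [0.73 0.19 0.31] gap 94.3
[[ 0.766 -0.64   0.054]
 [-0.045  0.031  0.999]
 [-0.641 -0.768 -0.005]]
```

```bash
cat > kin.py <<'E'
from h import *
from scipy.optimize import least_squares
def rz(a): return Ro.from_euler('z',a).as_matrix()
def ry(a): return Ro.from_euler('y',a).as_matrix()
def fk(q,P):
    a1,e,d1,a2,a3,d4,d6=P
    A=rz(q[0]);B=ry(q[1]+q[2]);W=B@rz(q[3])@ry(q[4])
    p=A@(np.array([a1,e,d1])+ry(q[1])@[0,0,a2]+B@[a3,0,d4]+W@[0,0,d6])
    return p,A@W@rz(q[5])
D=[([1.044,.3,1.521,0,1.321,-.067],[243.9,492.7,205.1]),([.092,-.092,1.852,-.004,1.385,-1.355],[387.1,71.6,248.7]),([-.436,-.613,2.306,.476,.666,-2.211],[399.8,-61.3,299.8])]
E
python3 - <<'E'
from kin import *
f=lambda P:np.concatenate([fk(q,P)[0]-p for q,p in D]+[(P-[0,36,400,450,0,450,250])*.003])
r=least_squares(f,[0,36,400,450,0,450,250]);print(r.x.round(1),r.fun.round(1))
for a3 in(0,):
  g=lambda P:np.concatenate([fk(q,[0,P[0],P[1],P[2],0,P[3],P[4]])[0]-p for q,p in D]); r=least_squares(g,[36,400,450,450,250]);print(r.x.round(1),r.fun.round(1))
_,R,_=cur(); print((fk(D[2][0],[0]*7)[1].T@R.as_matrix()).round(3))
E
```

```text
[ -6.4  36.8 232.8 425.5  52.6 456.6 270.2] [ 0.  -0.  -0.   0.   0.   0.1  0.   0.  -0.  -0.   0.  -0.5 -0.1  0.2
  0.   0.1]
[ 36.9 185.2 417.  439.1 269.5] [ 0.   0.   0.2  0.   0.1 -0.4 -0.1 -0.1  0.2]
[[-0.  0. -1.]
 [-0.  1.  0.]
 [ 1.  0. -0.]]
```

```bash
cat >> kin.py <<'E'
P0=[0,36.9,185.2,417.0,0,439.1,269.5]
LO=np.array([-3.03,-.79,.23,-1.04,0,-2.55]);HI=np.array([3.03,2.21,2.52,4.18,3.07,2.55])
M=np.array([[0,0,-1],[0,1,0],[1,0,0.]])
def ik(p,R,seeds=None,n=40):
    rng=np.random.default_rng(0); out=[]
    Rm=R.as_matrix()
    def f(q):
        a,B=fk(q,P0); return np.r_[(a-p)/100,Ro.from_matrix((B@M).T@Rm).as_rotvec()]
    S=[seeds] if seeds is not None else [LO+(HI-LO)*rng.random(6) for _ in range(n)]
    for s in S:
        r=least_squares(f,np.clip(s,LO+1e-3,HI-1e-3),bounds=(LO,HI))
        if np.linalg.norm(r.fun)<1e-3 and not any(np.abs(r.x-o).max()<.02 for o in out): out.append(r.x)
    return out
def axis(th,s,slip=True):
    t=np.radians(th); a=np.array([np.sin(t),np.cos(t)])
    e=np.array([-min(10*np.tan(t) if th<80 else 99,12*np.sin(t)),8.]); 
    if e[0]>-3: e[0]=-3
    C=e-35*np.array([np.cos(t),-np.sin(t)])
    w=C+s*a; return ORG+w[0]*U+w[1]*ZW, a[0]*U+a[1]*ZW
def tcp(th,s,alpha,phi,yaw=0,g=34,mode='c',over=12,adj=0,lat=2.):
    """mode c: tube centred in gap; mode f: tube resting on front finger with gap g; adj shifts tool along front normal"""
    R=tool(alpha,phi,1,yaw); X,Y,Z=R.as_matrix().T
    ax,t=axis(th,s)
    ax=ax-lat*LAT   # rest +y is -LAT
    c=ax+over*X
    if mode=='f':
        n=np.cross(t,X); n/=np.linalg.norm(n); n*=np.sign(n@Z)
        # pad half width 8 edge touches: support distance of finger along n
        h=8*abs(Y@n)
        # finger inner plane at +g/2 along Z: choose shift k along Z: (k+g/2)*(Z.n)-h=14
        k=(14+h)/(Z@n)-g/2
        c=c+k*Z
    return c+adj*Z,R
E
python3 - <<'E'
from kin import *
for al in(15,20,25,30):
  for yaw in (0,-15):
    for nm,a in {'start':(0,210,al,0,yaw),'mid':(38,210,al,38,yaw,40,'f'),'end':(78,210,al,30,yaw,80,'f'),'end20':(78,210,al,20,yaw,90,'f')}.items():
        p,R=tcp(*a); s=ik(p,R); print(al,yaw,nm,p.round(),[x.round(2).tolist() for x in s])
E
```

```text
15 0 start [ 563. -112.  215.] [[-0.43, 0.03, 2.35, 2.48, 0.63, 2.02]]
15 0 mid [570.  15. 195.] [[-0.03, 0.06, 2.38, 3.18, 0.61, 0.88]]
15 0 end [575. 103.  88.] [[0.24, 0.42, 2.34, 3.49, 0.95, 0.92]]
15 0 end20 [574. 107.  85.] [[0.25, 0.43, 2.34, 3.5, 0.96, 1.09]]
15 -15 start [ 562. -115.  215.] [[-0.23, 0.03, 2.35, 3.29, 0.55, 1.46]]
15 -15 mid [568.  12. 195.] [[0.17, 0.11, 2.32, 3.89, 0.72, 0.44]]
15 -15 end [572. 103.  86.] [[0.41, 0.47, 2.24, 4.0, 1.01, 0.72]]
15 -15 end20 [573. 108.  83.] [[0.43, 0.49, 2.23, 4.01, 1.02, 0.89]]
20 0 start [ 562. -112.  214.] [[-0.43, -0.0, 2.31, 2.34, 0.5, 2.17]]
20 0 mid [570.  15. 194.] [[-0.03, 0.03, 2.35, 3.19, 0.45, 0.87]]
20 0 end [575. 103.  86.] [[0.24, 0.37, 2.33, 3.52, 0.8, 0.87]]
20 0 end20 [574. 107.  83.] [[0.25, 0.38, 2.32, 3.54, 0.81, 1.05]]
20 -15 start [ 562. -115.  214.] [[-0.23, -0.01, 2.32, 3.34, 0.4, 1.42]]
20 -15 mid [568.  12. 194.] [[0.16, 0.07, 2.3, 4.01, 0.59, 0.31]]
20 -15 end [572. 104.  84.] [[0.4, 0.42, 2.23, 4.06, 0.89, 0.64]]
20 -15 end20 [573. 111.  81.] [[0.42, 0.44, 2.22, 4.08, 0.89, 0.81]]
25 0 start [ 562
[... 187 characters left out ...]
 0 end20 [574. 108.  82.] [[0.24, 0.33, 2.3, 3.58, 0.66, 0.99]]
25 -15 start [ 561. -115.  213.] [[-0.23, -0.03, 2.28, 3.43, 0.25, 1.32]]
25 -15 mid [568.  13. 193.] []
25 -15 end [572. 105.  83.] [[0.39, 0.38, 2.21, 4.15, 0.77, 0.54]]
25 -15 end20 [573. 114.  79.] [[0.41, 0.4, 2.2, 4.17, 0.78, 0.71]]
30 0 start [ 561. -112.  212.] []
30 0 mid [570.  15. 192.] [[-0.03, -0.02, 2.26, 3.26, 0.16, 0.8]]
30 0 end [575. 104.  84.] [[0.22, 0.28, 2.27, 3.65, 0.5, 0.73]]
30 0 end20 [573. 108.  81.] [[0.24, 0.29, 2.28, 3.66, 0.51, 0.9]]
30 -15 start [ 561. -115.  212.] [[-0.24, -0.04, 2.23, 3.75, 0.12, 1.0]]
30 -15 mid [568.  13. 192.] []
30 -15 end [572. 107.  81.] []
30 -15 end20 [573. 118.  77.] []
```

```bash
sed -i 's/R=tool(alpha,phi,1,yaw); X,Y,Z=R.as_matrix().T/R=tool(alpha,phi,-1,yaw); X,Y,Z=R.as_matrix().T; Z=-Z/' kin.py
cat >> kin.py <<'E'
def jpath(q0,q1,n):
    return [(lambda a:(a[0],Ro.from_matrix(a[1]@M)))(fk(q0+(q1-q0)*t,P0)) for t in np.linspace(0,1,n+1)[1:]]
E
python3 - <<'E'
from kin import *
p,R,s=cur(); q0=np.array(s['joints'])
for th,ph,g,md in((0,0,34,'c'),(20,20,34,'c'),(38,38,36,'f'),(60,38,50,'f'),(78,30,80,'f')):
    a,S=tcp(th,210,15,ph,0,g,md); print(th,a.round(),[x.round(2).tolist() for x in ik(a,S)])
for dx in(80,110):
  for dz in(0,60):
    a,S=tcp(0,210,15,0); a=a-dx*S.as_matrix()[:,0]+[0,0,dz]
    for x in ik(a,S):
        print(dx,dz,a.round(),x.round(2).tolist())
        d=x-q0; print('dur rows',np.abs(d/ (.7*np.array([2.22,2.22,2.57,3.14,3.14,3.14])*.125)).max())
        for t in np.linspace(0,1,9): 
            b,B=fk(q0+d*t,P0); X=(B@M)[:,0]; print(b.round(),X.round(2))
E
```

```text
0 [ 563. -112.  215.] [[-0.43, 0.03, 2.35, 2.48, 0.63, -1.12]]
20 [566. -39. 214.] [[-0.21, 0.01, 2.37, 2.86, 0.56, -1.72]]
38 [570.  17. 194.] [[-0.02, 0.07, 2.38, 3.19, 0.61, -2.26]]
60 [573.  74. 144.] [[0.16, 0.24, 2.37, 3.43, 0.79, -2.38]]
78 [575. 103.  88.] [[0.24, 0.42, 2.34, 3.49, 0.95, -2.23]]
80 0 [ 486. -109.  236.] [-0.55, -0.22, 2.5, 2.23, 0.63, -0.9]
dur rows 6.371506513879327
[400. -61. 300.] [ 0.77 -0.04 -0.64]
[415. -42. 286.] [ 0.79  0.06 -0.62]
[430. -29. 278.] [ 0.81  0.13 -0.57]
[445. -23. 273.] [ 0.84  0.18 -0.51]
[458. -25. 269.] [ 0.87  0.2  -0.44]
[471. -35. 266.] [ 0.91  0.18 -0.38]
[480. -54. 260.] [ 0.94  0.13 -0.32]
[485. -79. 250.] [ 0.96  0.05 -0.28]
[ 486. -109.  236.] [ 0.96 -0.05 -0.26]
80 60 [ 486. -109.  296.] [-0.55, -0.35, 2.42, 1.94, 0.52, -0.56]
dur rows 5.991964655674674
[400. -61. 300.] [ 0.77 -0.04 -0.64]
[415. -49. 297.] [ 0.8   0.03 -0.6 ]
[429. -41. 297.] [ 0.83  0.08 -0.56]
[442. -39. 298.] [ 0.86  0.11 -0.5 ]
[455. -43. 301.] [ 0.89  0.12 -0.44]
[466. -52. 302.] [ 0.92  0.1  -0.39]
[475. -67. 303.] [ 0.94  0.07 -0.33]
[482. -86. 301.] [ 0.96  0.02 -0.29]
[ 486. -109.  296.] [ 0.96 -0.05 -0.26]
110 60 [ 457. -107.  303.] [-0.62, -0.45, 2.46, 1.79, 0.56, -0.41]
dur rows 6.536981089256622
[400. -61. 300.] [ 0.77 -0.04 -0.64]
[410. -52. 296.] [ 0.79  0.01 -0.61]
[420. -47. 295.] [ 0.82  0.06 -0.57]
[429. -46. 296.] [ 0.85  0.08 -0.52]
[438. -50. 298.] [ 0.88  0.09 -0.46]
[445. -58. 301.] [ 0.91  0.08 -0.41]
[451. -70. 303.] [ 0.93  0.05 -0.35]
[455. -87. 304.] [ 0.95  0.01 -0.3 ]
[ 457. -107.  303.] [ 0.96 -0.05 -0.26]
```

```bash
cat > pre.py <<'E'
from kin import *
import sys
p,R,s=cur(); q0=np.array(s['joints']); show()
a,S=tcp(0,210,15,0); a=a-80*S.as_matrix()[:,0]
print(a, 'err deg',np.degrees((R.inv()*S).magnitude()))
x=ik(a,S)[0]; path(jpath(q0,x,int(sys.argv[1])))
E
python3 pre.py 19
```

```text
t 1.85 p [399.8 -61.3 299.8] q [-0.436, -0.613, 2.306, 0.476, 0.666, -2.211] F [0.73 0.19 0.31] gap 94.3
[[ 0.766 -0.64   0.054]
 [-0.045  0.031  0.999]
 [-0.641 -0.768 -0.005]]
[ 485.50169533 -108.56835458  235.59968224] err deg 179.8711879479458
turn [[8.9, -2.6, -0.3], [9.0, -2.5, -0.2], [9.0, -2.4, -0.1], [9.1, -2.3, 0.0], [9.2, -2.1, 0.0], [9.2, -2.0, 0.1], [9.3, -2.0, 0.1], [9.3, -1.9, 0.0], [9.3, -1.8, 0.0], [9.4, -1.8, -0.0], [9.4, -1.8, -0.1], [9.4, -1.9, -0.1], [9.4, -1.9, -0.1], [9.4, -2.0, -0.1], [9.3, -2.1, -0.1], [9.3, -2.2, -0.1], [9.3, -2.3, -0.0], [9.2, -2.4, 0.1], [9.2, -2.6, 0.2]]
dp [[0.85, 0.09, 0.91], [0.84, 0.17, 0.77], [0.81, 0.18, 0.62], [0.77, 0.16, 0.49], [0.72, 0.12, 0.37], [0.68, 0.05, 0.27], [0.63, -0.04, 0.19], [0.58, -0.15, 0.14], [0.54, -0.26, 0.11], [0.49, -0.38, 0.11], [0.44, -0.5, 0.14], [0.4, -0.61, 0.2], [0.35, -0.71, 0.29], [0.31, -0.8, 0.4], [0.26, -0.86, 0.53], [0.22, -0.9, 0.69], [0.19, -0.92, 0.85], [0.15, -0.9, 1.02], [0.12, -0.85, 1.2]]
```

jog_arm(turn=[[8.9, -2.6, -0.3], [9, -2.5, -0.2], [9, -2.4, -0.1], [9.1, -2.3, 0], [9.2, -2.1, 0], [9.2, -2, 0.1], [9.3, -2, 0.1], [9.3, -1.9, 0]], dp=[[0.85, 0.1, 0.9], [0.85, 0.15, 0.75], [0.8, 0.2, 0.6], [0.75, 0.15, 0.5], [0.7, 0.1, 0.35], [0.7, 0.05, 0.25], [0.65, -0.05, 0.2], [0.6, -0.15, 0.15]], gripper=[0, 0, 0, 0, 0, 0, 0, 0])

```text
clock: 2.85
eef_pos: [450.1, -24.7, 270.3]
eef_rot: [-0.1, 0.495, 0.215]
wrist_force: [-0.4, 0.5, 0.2]
finger_gap: 93.9
```

```bash
python3 pre.py 11
```

```text
t 2.85 p [450.1 -24.7 270.3] q [-0.493, -0.411, 2.38, 1.267, 0.643, -1.685] F [-0.42  0.49  0.18] gap 93.9
[[ 0.86  -0.259  0.441]
 [ 0.187  0.962  0.199]
 [-0.475 -0.088  0.875]]
[ 485.50169533 -108.56835458  235.59968224] err deg 102.76181035647367
turn [[9.2, -1.7, -0.1], [9.2, -1.7, -0.1], [9.2, -1.7, -0.1], [9.2, -1.8, -0.1], [9.2, -1.8, -0.1], [9.2, -1.9, -0.1], [9.1, -2.0, -0.1], [9.1, -2.1, -0.0], [9.1, -2.2, 0.0], [9.0, -2.3, 0.1], [9.0, -2.4, 0.2]]
dp [[1.17, -0.96, 0.25], [0.41, -0.35, 0.07], [0.36, -0.46, 0.1], [0.32, -0.56, 0.16], [0.28, -0.66, 0.24], [0.24, -0.73, 0.35], [0.2, -0.79, 0.47], [0.16, -0.83, 0.61], [0.13, -0.84, 0.76], [0.09, -0.82, 0.92], [0.06, -0.78, 1.08]]
```

Run:
```python
from kin import *
D.append(([-0.493, -0.411, 2.38, 1.267, 0.643, -1.685],[450.1,-24.7,270.3]))
q=D[3][0]; b,B=fk(q,P0); print(b,(B@M).round(3))
g=lambda P:np.concatenate([fk(q,P)[0]-p for q,p in D]+[(P-P0)*.01]); r=least_squares(g,P0);print(r.x.round(1),r.fun.round(2))
def fk2(q,P):
    a1,e,d1,a2,a3,d4,d6,e2=P
    A=rz(q[0]);B=ry(q[1]+q[2]);W=B@rz(q[3])@ry(q[4])
    return A@(np.array([a1,e,d1])+ry(q[1])@[0,0,a2]+B@[a3,e2,d4]+W@[0,0,d6])
# x offset on tool link
def fk3(q,P):
    a1,e,d1,a2,a3,d4,d6,tx=P
    A=rz(q[0]);B=ry(q[1]+q[2]);C=B@rz(q[3]);W=C@ry(q[4])
    return A@(np.array([a1,0,d1])+ry(q[1])@[0,0,a2]+B@[a3,0,d4]+C@[0,e,0]+W@[tx,0,d6])
P1=np.r_[P0,0]
g=lambda P:np.concatenate([fk3(q,P)[0:3]-p for q,p in D]+[(P-P1)*.01]); r=least_squares(g,P1);print(r.x.round(1),r.fun.round(2))
```

```text
[458.84106953 -29.58710859 269.01572897] [[ 0.859 -0.259  0.441]
 [ 0.188  0.962  0.199]
 [-0.476 -0.088  0.875]]
[3.000e-01 3.670e+01 2.207e+02 4.236e+02 4.010e+01 4.470e+02 2.704e+02] [ 0.12 -0.07  0.38 -0.07 -0.06 -0.02  0.04 -0.01 -0.19  0.11  0.14 -0.18
  0.   -0.    0.36  0.07  0.4   0.08  0.01]
[-97.2  35.1 249.9 435.9  63.1 589.9 258.1  38.6] [ 1.74 -0.65 -3.99 -1.1  -1.84  4.29  2.68  4.09 -1.18 -1.51 -3.34  0.87
 -0.97 -0.02  0.65  0.19  0.63  1.51 -0.11  0.39]
```

```bash
sed -i 's/^P0=.*/P0=[0.3,36.7,220.7,423.6,40.1,447,270.4]/' kin.py; python3 pre.py 11;  python3 - <<'E'
from kin import *
for th,ph,g,md in((0,0,34,'c'),(20,20,34,'c'),(38,38,36,'f'),(60,38,50,'f'),(78,30,80,'f')):
    a,S=tcp(th,210,15,ph,0,g,md); print(th,a.round(),[x.round(2).tolist() for x in ik(a,S)])
E
```

```text
t 2.85 p [450.1 -24.7 270.3] q [-0.493, -0.411, 2.38, 1.267, 0.643, -1.685] F [-0.42  0.49  0.18] gap 93.9
[[ 0.86  -0.259  0.441]
 [ 0.187  0.962  0.199]
 [-0.475 -0.088  0.875]]
[ 485.50169533 -108.56835458  235.59968224] err deg 102.76181035647367
turn [[9.2, -1.7, 0.1], [9.2, -1.7, 0.1], [9.2, -1.7, 0.0], [9.2, -1.8, -0.0], [9.2, -1.8, -0.1], [9.2, -1.9, -0.1], [9.1, -2.0, -0.1], [9.1, -2.1, -0.1], [9.0, -2.3, -0.0], [9.0, -2.4, 0.1], [8.9, -2.6, 0.2]]
dp [[0.53, -0.25, 0.11], [0.48, -0.35, 0.11], [0.43, -0.47, 0.15], [0.39, -0.58, 0.21], [0.35, -0.68, 0.3], [0.31, -0.76, 0.41], [0.27, -0.83, 0.54], [0.23, -0.87, 0.69], [0.19, -0.88, 0.85], [0.16, -0.87, 1.03], [0.13, -0.83, 1.2]]
0 [ 563. -112.  215.] [[-0.43, 0.1, 2.3, 2.5, 0.65, -1.14]]
20 [566. -39. 214.] [[-0.21, 0.08, 2.33, 2.87, 0.59, -1.73]]
38 [570.  17. 194.] [[-0.02, 0.15, 2.33, 3.19, 0.64, -2.26]]
60 [573.  74. 144.] [[0.16, 0.32, 2.3, 3.42, 0.81, -2.38]]
78 [575. 103.  88.] [[0.24, 0.52, 2.26, 3.49, 0.96, -2.22]]
```

jog_arm(turn=[[9.2, -1.7, 0.1], [9.2, -1.7, 0.1], [9.2, -1.7, 0], [9.2, -1.8, 0], [9.2, -1.8, -0.1], [9.2, -1.9, -0.1], [9.1, -2, -0.1], [9.1, -2.1, -0.1]], dp=[[0.55, -0.25, 0.1], [0.5, -0.35, 0.1], [0.45, -0.45, 0.15], [0.4, -0.6, 0.2], [0.35, -0.7, 0.3], [0.3, -0.75, 0.4], [0.25, -0.85, 0.55], [0.25, -0.85, 0.7]], gripper=[0, 0, 0, 0, 0, 0, 0, 0])

```text
clock: 3.85
eef_pos: [484.4, -73.2, 248.8]
eef_rot: [1.177, 0.295, 0.071]
wrist_force: [0.6, -0.0, 0.2]
finger_gap: 94.5
```

```bash
python3 pre.py 4
```

```text
t 3.85 p [484.4 -73.2 248.8] q [-0.535, -0.201, 2.44, 2.015, 0.648, -1.131] F [ 0.57 -0.01  0.2 ] gap 94.5
[[ 0.954  0.241  0.176]
 [ 0.067  0.402 -0.913]
 [-0.291  0.884  0.367]]
[ 485.50169533 -108.56835458  235.59968224] err deg 25.40984994099705
turn [[6.2, -1.6, 0.1], [6.1, -1.7, 0.1], [6.1, -1.8, 0.2], [6.1, -1.8, 0.2]]
dp [[0.14, -0.55, 0.68], [0.1, -0.53, 0.74], [0.08, -0.51, 0.82], [0.07, -0.48, 0.9]]
```

jog_arm(turn=[[6.2, -1.6, 0.1], [6.1, -1.7, 0.1], [6.1, -1.8, 0.2], [6.1, -1.8, 0.2], [0, 0, 0]], dp=[[0.15, -0.55, 0.7], [0.1, -0.55, 0.75], [0.1, -0.5, 0.8], [0.05, -0.5, 0.9], [0, 0, 0]], gripper=[0, 0, 0, 0, 0])

```text
clock: 4.47
eef_pos: [485.0, -109.7, 233.2]
eef_rot: [1.587, 0.264, -0.054]
wrist_force: [0.4, 0.1, -0.4]
finger_gap: 94.3
```

Run:
```python
from kin import *
show()
import cv2
from cell import camera,calibration
for n in("scene","side","wrist"):
    p,d=camera(n); cv2.imwrite(f"pics/{n}1.png",p[:,:,::-1])
    if n!='wrist': np.savez(f"{n}1.npz",p=p,d=d,**calibration(n))
    q=calibration(n)
a,S=tcp(0,210,15,0); path(interp(a,S,3))
cr=cv2.imread('pics/scene1.png')[130:260,170:320]; cv2.imwrite('pics/sc1c.png',cv2.resize(cr,None,fx=4,fy=4,interpolation=2))
```

```text
t 4.475 p [ 485.  -109.7  233.2] q [-0.554, -0.131, 2.462, 2.277, 0.653, -0.947] F [ 0.43  0.08 -0.35] gap 94.3
[[ 0.964  0.26  -0.058]
 [-0.052 -0.03  -0.998]
 [-0.261  0.965 -0.015]]
turn [[-0.3, 0.1, 0.0], [-0.3, 0.1, 0.0], [-0.3, 0.1, 0.0]]
dp [[2.66, 0.06, -0.04], [2.66, 0.06, -0.04], [2.66, 0.06, -0.03]]
```

View pics/sc1c.png

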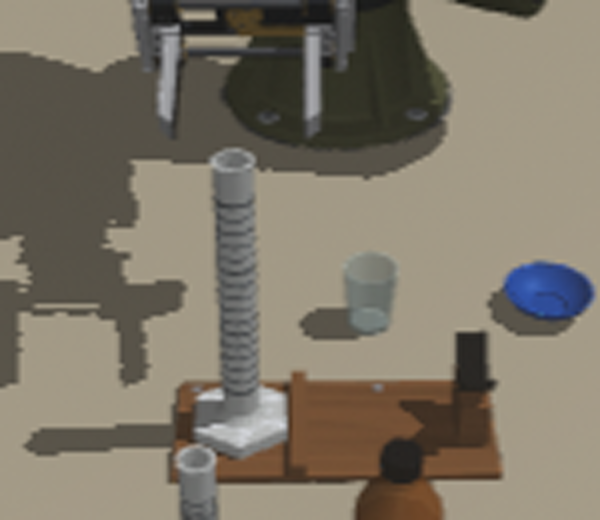

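View pics/wrist1.png

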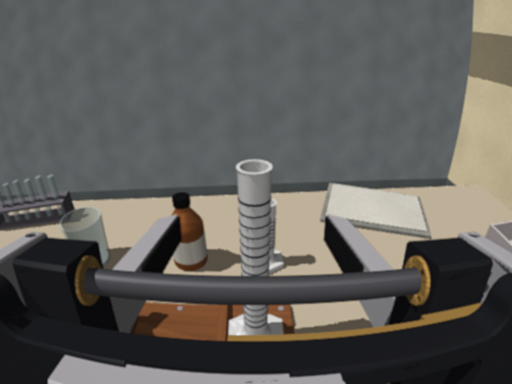

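The scene crop shows both fingertips (170,130 and 312,130) straddling the mouth (233,158). In the wrist view the tube (255,200) is centred between the fingers. Next I'll insert and narrow the gap without touching.

jog_arm(turn=[[-0.2, 0.1, 0], [-0.2, 0.1, 0], [-0.2, 0.1, 0], [-0.2, 0.1, 0], [0, 0, 0], [0, 0, 0]], dp=[[2, 0.05, 0], [2, 0.05, 0], [2, 0.05, 0], [2, 0.05, 0], [0, 0, 0], [0, 0, 0]], gripper=[0.1, 0.2, 0.3, 0.4, 0.45, 0.45])

```text
clock: 5.38
eef_pos: [565.0, -112.4, 216.3]
eef_rot: [1.562, 0.261, -0.043]
wrist_force: [0.1, -0.3, -0.4]
finger_gap: 51.8
```

Run:
```python
from kin import *
show()
import cv2
from cell import camera,calibration
for n in("scene","side"):
    p,d=camera(n); cv2.imwrite(f"pics/{n}2.png",p[:,:,::-1])
    np.savez(f"{n}2.npz",p=p,d=d,**calibration(n))
cr=cv2.imread('pics/scene2.png')[130:260,170:320]; cr2=cv2.imread('pics/side2.png')[170:300,180:330]; cv2.imwrite('pics/sc2c.png',cv2.resize(np.hstack([cr,cr2]),None,fx=2.6,fy=2.6,interpolation=2))
```

```text
t 5.375 p [ 565.  -112.4  216.3] q [-0.436, 0.106, 2.291, 2.487, 0.653, -1.138] F [ 0.06 -0.29 -0.36] gap 51.8
[[ 0.965  0.258 -0.041]
 [-0.042 -0.003 -0.999]
 [-0.258  0.966  0.008]]
```

View pics/sc2c.png

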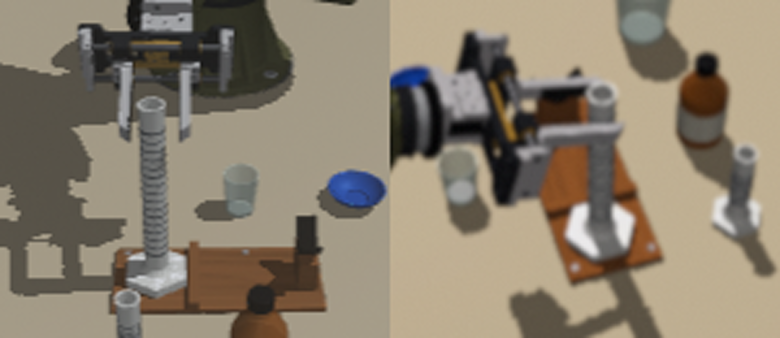

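```bash
cat > go.py <<'E'
from kin import *
import sys
# args: th0 th1 n phi0 phi1 g0 g1 mode alpha
th0,th1,n,p0,p1,g0,g1,md=sys.argv[1:9]; al=float(sys.argv[9]) if len(sys.argv)>9 else 15; n=int(n)
show(); t=np.linspace(0,1,n+1)[1:]; L=lambda a,b:float(a)+(float(b)-float(a))*t
path([tcp(a,210,al,b,0,g,md) for a,b,g in zip(L(th0,th1),L(p0,p1),L(g0,g1))])
print((1-L(g0,g1)/94).round(3))
E
python3 go.py 0 12 8 0 12 36 36 c
```

```text
t 5.475 p [ 565.  -112.6  216.5] q [-0.436, 0.106, 2.291, 2.488, 0.653, -1.139] F [0.02 0.67 0.04] gap 51.7
[[ 0.965  0.258 -0.041]
 [-0.042 -0.003 -0.999]
 [-0.257  0.966  0.008]]
turn [[-0.9, -0.4, -0.1], [-1.5, -0.0, -0.0], [-1.5, 0.0, 0.0], [-1.5, -0.0, 0.0], [-1.5, 0.0, 0.0], [-1.5, 0.0, -0.0], [-1.5, 0.0, 0.0], [-1.5, 0.0, 0.0]]
dp [[-0.2, -0.13, -0.55], [-0.02, 0.08, -0.55], [-0.01, 0.08, -0.55], [-0.01, 0.08, -0.55], [-0.01, 0.08, -0.55], [-0.0, 0.08, -0.55], [0.0, 0.08, -0.55], [0.0, 0.09, -0.55]]
[0.617 0.617 0.617 0.617 0.617 0.617 0.617 0.617]
```

jog_arm(turn=[[0, 0, 0], [0, 0, 0], [-0.9, -0.4, -0.1], [-1.5, 0, 0], [-1.5, 0, 0], [-1.5, 0, 0], [-1.5, 0, 0], [-1.5, 0, 0]], dp=[[0, 0, 0], [0, 0, 0], [-0.2, -0.1, -0.55], [0, 0.1, -0.55], [0, 0.1, -0.55], [0, 0.1, -0.55], [0, 0.1, -0.55], [0, 0.1, -0.55]], gripper=[0.6, 0.617, 0.617, 0.617, 0.617, 0.617, 0.617, 0.617], grip_force=3)

```text
clock: 6.48
eef_pos: [563.9, -79.2, 219.8]
eef_rot: [1.408, 0.261, -0.053]
wrist_force: [0.3, -0.8, 0.6]
finger_gap: 35.8
```

```bash
cat > look.py <<'E'
from kin import *
import sys,cv2
from cell import camera,calibration
k=sys.argv[1]
show()
im=[]
for n,(a,b,c,d_) in {"scene":(120,270,190,330),"side":(170,300,180,320)}.items():
    p,d=camera(n); np.savez(f"{n}{k}.npz",p=p,d=d,**calibration(n))
    im.append(cv2.resize(p[a:b,c:d_,::-1],(390,390),interpolation=2))
cv2.imwrite(f'pics/l{k}.png',np.hstack(im))
E
python3 look.py 3
```

```text
t 6.475 p [563.9 -79.2 219.8] q [-0.331, 0.075, 2.315, 2.657, 0.604, -1.397] F [ 0.26 -0.84  0.59] gap 35.8
[[ 0.965  0.263 -0.011]
 [-0.052  0.148 -0.988]
 [-0.258  0.953  0.156]]
```

View pics/l3.png

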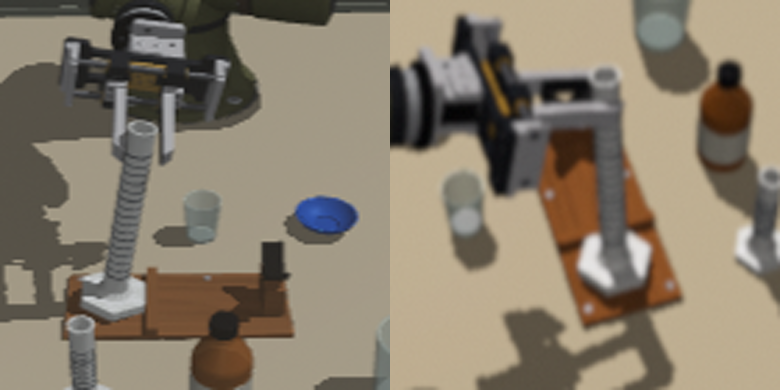

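The cylinder is tilting with the fingers: in the left crop the mouth is at (142,130), leaning right, and the foot sits at the stop. I'll continue.

```bash
python3 go.py 9 20 8 9 20 36 36 c
```

```text
t 6.575 p [563.9 -79.  219.8] q [-0.33, 0.074, 2.315, 2.656, 0.604, -1.396] F [-1.03 -0.27 -0.12] gap 36.1
[[ 0.965  0.263 -0.011]
 [-0.051  0.148 -0.988]
 [-0.258  0.954  0.156]]
turn [[-1.1, 0.2, -0.0], [-1.4, -0.0, -0.0], [-1.4, 0.0, -0.0], [-1.4, -0.0, -0.0], [-1.4, 0.0, -0.0], [-1.4, 0.0, 0.0], [-1.4, 0.0, 0.0], [-1.4, 0.0, -0.0]]
dp [[0.09, -0.11, -0.52], [0.0, 0.08, -0.5], [0.01, 0.08, -0.5], [0.01, 0.08, -0.5], [0.01, 0.08, -0.5], [0.02, 0.08, -0.49], [0.02, 0.07, -0.48], [0.02, 0.07, -0.48]]
[0.617 0.617 0.617 0.617 0.617 0.617 0.617 0.617]
```

jog_arm(turn=[[-1.1, 0.2, 0], [-1.4, 0, 0], [-1.4, 0, 0], [-1.4, 0, 0], [-1.4, 0, 0], [-1.4, 0, 0], [-1.4, 0, 0], [-1.4, 0, 0]], dp=[[0.1, -0.1, -0.5], [0, 0.1, -0.5], [0, 0.1, -0.5], [0, 0.1, -0.5], [0, 0.05, -0.5], [0, 0.05, -0.5], [0, 0.05, -0.5], [0, 0.05, -0.5]], gripper=[0.62, 0.62, 0.62, 0.62, 0.62, 0.62, 0.62, 0.62])

```text
clock: 7.58
eef_pos: [565.3, -38.6, 213.0]
eef_rot: [1.212, 0.262, -0.05]
wrist_force: [0.5, -0.1, 0.4]
finger_gap: 35.7
```

```bash
python3 look.py 4;python3 go.py 20 28 8 20 28 36 36 c
```

```text
t 7.575 p [565.3 -38.6 213. ] q [-0.204, 0.083, 2.329, 2.874, 0.593, -1.747] F [ 0.54 -0.08  0.37] gap 35.7
[[ 0.965  0.26   0.044]
 [-0.048  0.339 -0.94 ]
 [-0.259  0.904  0.34 ]]
t 7.675 p [565.2 -38.3 212.9] q [-0.203, 0.083, 2.329, 2.874, 0.593, -1.746] F [ 0.63  0.41 -0.34] gap 35.9
[[ 0.965  0.26   0.044]
 [-0.048  0.339 -0.94 ]
 [-0.259  0.904  0.339]]
turn [[-0.4, -0.0, 0.0], [-1.0, 0.0, 0.0], [-1.0, -0.0, -0.0], [-1.0, 0.0, 0.0], [-1.0, 0.0, -0.0], [-1.0, -0.0, -0.0], [-1.0, 0.0, 0.0], [-1.0, -0.0, -0.0]]
dp [[0.1, 0.17, -0.21], [0.02, 0.05, -0.35], [0.02, 0.05, -0.35], [0.02, 0.05, -0.35], [0.02, 0.05, -0.35], [0.03, 0.05, -0.35], [0.03, 0.05, -0.35], [0.03, 0.05, -0.35]]
[0.617 0.617 0.617 0.617 0.617 0.617 0.617 0.617]
```

View pics/l4.png

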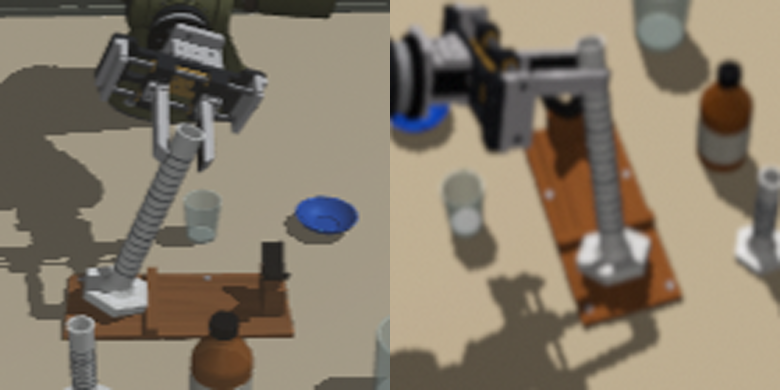

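jog_arm(turn=[[-0.4, 0, 0], [-1, 0, 0], [-1, 0, 0], [-1, 0, 0], [-1, 0, 0], [-1, 0, 0], [-1, 0, 0], [-1, 0, 0]], dp=[[0.1, 0.15, -0.2], [0, 0.05, -0.35], [0, 0.05, -0.35], [0, 0.05, -0.35], [0, 0.05, -0.35], [0, 0.05, -0.35], [0, 0.05, -0.35], [0, 0.05, -0.35]], gripper=[0.62, 0.63, 0.64, 0.64, 0.64, 0.64, 0.64, 0.64])

```text
clock: 8.68
eef_pos: [565.9, -10.9, 206.3]
eef_rot: [1.075, 0.262, -0.05]
wrist_force: [0.1, -0.0, 0.2]
finger_gap: 33.9
```

```bash
python3 look.py 5;python3 go.py 28 35 8 28 35 34 34 c
```

```text
t 8.675 p [565.9 -10.9 206.3] q [-0.113, 0.102, 2.333, 3.035, 0.604, -1.995] F [ 0.06 -0.01  0.17] gap 33.9
[[ 0.965  0.251  0.079]
 [-0.048  0.464 -0.885]
 [-0.259  0.849  0.46 ]]
t 8.775 p [565.9 -10.7 206.2] q [-0.113, 0.102, 2.333, 3.034, 0.604, -1.994] F [ 0.38 -0.13 -0.91] gap 33.5
[[ 0.965  0.251  0.079]
 [-0.048  0.463 -0.885]
 [-0.259  0.85   0.459]]
turn [[-0.5, -0.0, 0.0], [-0.9, -0.0, 0.0], [-0.9, -0.0, -0.0], [-0.9, 0.0, -0.0], [-0.9, 0.0, 0.0], [-0.9, 0.0, -0.0], [-0.9, 0.0, -0.0], [-0.9, -0.0, 0.0]]
dp [[0.19, 0.07, -0.14], [0.03, 0.04, -0.3], [0.03, 0.04, -0.3], [0.03, 0.04, -0.3], [0.03, 0.04, -0.3], [0.03, 0.04, -0.3], [0.03, 0.05, -0.3], [0.04, 0.05, -0.31]]
[0.638 0.638 0.638 0.638 0.638 0.638 0.638 0.638]
```

View pics/l5.png

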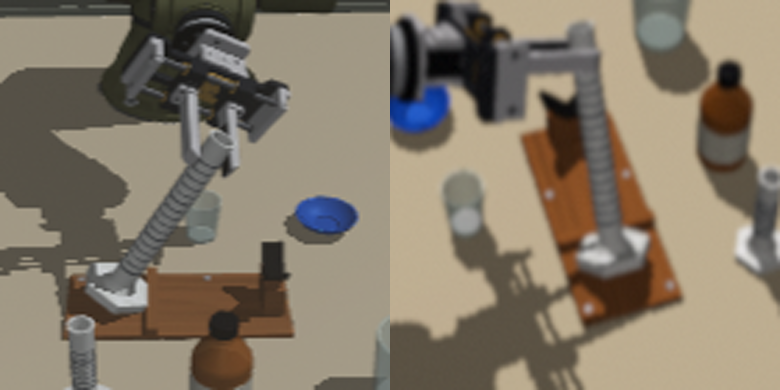

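jog_arm(turn=[[-0.5, 0, 0], [-0.9, 0, 0], [-0.9, 0, 0], [-0.9, 0, 0], [-0.9, 0, 0], [-0.9, 0, 0], [-0.9, 0, 0], [-0.9, 0, 0]], dp=[[0.15, 0.1, -0.15], [0.05, 0.05, -0.3], [0.05, 0.05, -0.3], [0.05, 0.05, -0.3], [0.05, 0.05, -0.3], [0.05, 0.05, -0.3], [0.05, 0.05, -0.3], [0.05, 0.05, -0.3]], gripper=[0.64, 0.64, 0.64, 0.64, 0.64, 0.64, 0.64, 0.64])

```text
clock: 9.78
eef_pos: [570.1, 11.8, 196.7]
eef_rot: [0.949, 0.262, -0.05]
wrist_force: [-1.1, 0.3, -0.1]
finger_gap: 33.7
```

```bash
python3 look.py 6;python3 go.py 35 43 8 35 40 34 36 c
```

```text
t 9.775 p [570.1  11.8 196.7] q [-0.038, 0.14, 2.324, 3.162, 0.632, -2.206] F [-1.14  0.31 -0.06] gap 33.7
[[ 0.965  0.239  0.11 ]
 [-0.048  0.572 -0.819]
 [-0.259  0.785  0.563]]
t 9.875 p [570.   11.9 196.6] q [-0.038, 0.14, 2.324, 3.161, 0.631, -2.205] F [-0.31 -0.21  0.58] gap 33.8
[[ 0.965  0.24   0.11 ]
 [-0.048  0.571 -0.819]
 [-0.259  0.785  0.563]]
turn [[0.0, -0.0, 0.0], [-0.6, 0.0, 0.0], [-0.6, 0.0, 0.0], [-0.6, -0.0, -0.0], [-0.6, 0.0, 0.0], [-0.6, 0.0, -0.0], [-0.6, -0.0, 0.0], [-0.6, 0.0, -0.0]]
dp [[-0.08, -0.03, -0.21], [0.04, 0.05, -0.35], [0.05, 0.05, -0.35], [0.05, 0.05, -0.35], [0.05, 0.04, -0.35], [0.05, 0.04, -0.35], [0.05, 0.04, -0.35], [0.05, 0.04, -0.35]]
[0.636 0.633 0.63  0.628 0.625 0.622 0.62  0.617]
```

View pics/l6.png

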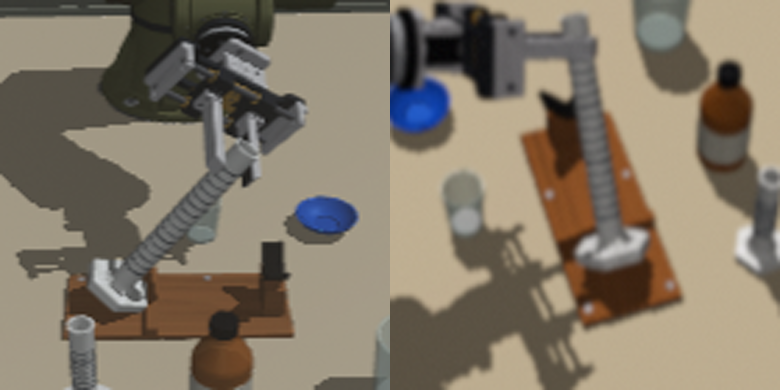

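```bash
python3 go.py 36 43 8 35.5 38 34 37 f
```

```text
t 9.875 p [570.   11.9 196.6] q [-0.038, 0.14, 2.324, 3.161, 0.631, -2.205] F [-0.31 -0.21  0.58] gap 33.8
[[ 0.965  0.24   0.11 ]
 [-0.048  0.571 -0.819]
 [-0.259  0.785  0.563]]
turn [[-0.2, -0.0, 0.0], [-0.3, 0.0, -0.0], [-0.3, -0.0, 0.0], [-0.3, 0.0, 0.0], [-0.3, -0.0, 0.0], [-0.3, -0.0, -0.0], [-0.3, 0.0, 0.0], [-0.3, -0.0, 0.0]]
dp [[-0.04, 0.01, -0.23], [0.04, 0.04, -0.3], [0.04, 0.04, -0.3], [0.04, 0.04, -0.3], [0.04, 0.03, -0.3], [0.04, 0.03, -0.3], [0.04, 0.03, -0.3], [0.05, 0.02, -0.3]]
[0.634 0.63  0.626 0.622 0.618 0.614 0.61  0.606]
```

jog_arm(turn=[[-0.2, 0, 0], [-0.3, 0, 0], [-0.3, 0, 0], [-0.3, 0, 0], [-0.3, 0, 0], [-0.3, 0, 0], [-0.3, 0, 0], [-0.3, 0, 0]], dp=[[0, 0, -0.2], [0.05, 0.05, -0.3], [0.05, 0.05, -0.3], [0.05, 0.05, -0.3], [0.05, 0.05, -0.3], [0.05, 0.05, -0.3], [0.05, 0.05, -0.3], [0.05, 0.05, -0.3]], gripper=[0.635, 0.63, 0.625, 0.62, 0.62, 0.615, 0.61, 0.605])

```text
clock: 10.88
eef_pos: [571.7, 33.6, 184.4]
eef_rot: [0.906, 0.262, -0.05]
wrist_force: [-0.2, -0.5, 1.0]
finger_gap: 36.9
```

```bash
python3 look.py 7;python3 go.py 43 51 8 38 38 37 41 f
```

```text
t 10.875 p [571.7  33.6 184.4] q [0.033, 0.185, 2.318, 3.27, 0.673, -2.314] F [-0.18 -0.52  1.  ] gap 36.9
[[ 0.965  0.235  0.12 ]
 [-0.048  0.606 -0.794]
 [-0.259  0.76   0.596]]
t 10.975 p [571.7  33.7 184.4] q [0.033, 0.185, 2.318, 3.27, 0.672, -2.314] F [-0.13 -0.43  0.55] gap 36.9
[[ 0.965  0.235  0.121]
 [-0.048  0.606 -0.794]
 [-0.26   0.76   0.595]]
turn [[0.1, -0.0, 0.0], [0.0, 0.0, 0.0], [0.0, 0.0, 0.0], [0.0, 0.0, 0.0], [0.0, 0.0, 0.0], [0.0, 0.0, 0.0], [0.0, 0.0, 0.0], [0.0, 0.0, 0.0]]
dp [[-0.06, -0.1, -0.21], [0.06, 0.02, -0.35], [0.06, 0.01, -0.35], [0.06, 0.0, -0.35], [0.06, -0.0, -0.35], [0.06, -0.01, -0.35], [0.06, -0.02, -0.35], [0.06, -0.02, -0.35]]
[0.601 0.596 0.59  0.585 0.58  0.574 0.569 0.564]
```

View pics/l7.png

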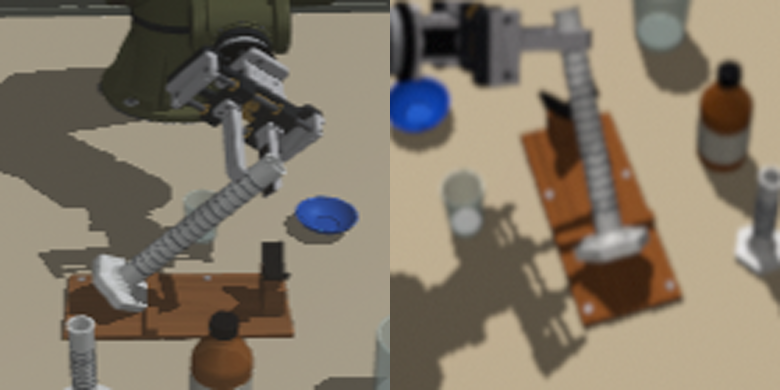

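```bash
cat > tube.py <<'E'
from kin import *
import sys
for n in("scene","side"):
    p,d,K,T=load(n+sys.argv[1]); x=cloud(d,K,T)-ORG
    u=x@U; l=-(x@LAT); z=x[...,2]
    hsv=cv2.cvtColor(p,cv2.COLOR_RGB2HSV)
    m=(d>0)&(u>10)&(u<float(sys.argv[2]))&(z>22)&(abs(l)<40)&(hsv[...,1]<70)
    k,L,s,c=cv2.connectedComponentsWithStats(m.astype(np.uint8)); i=1+s[1:,4].argmax(); m=L==i
    a=np.polyfit(u[m],z[m],1); b=np.polyfit(u[m],l[m],1)
    print(n,m.sum(),'tilt from vert',90-np.degrees(np.arctan(a[0])).round(1),'z at100',np.polyval(a,100).round(1),'lat at 30,100,180',np.polyval(b,[30,100,180]).round(1))
E
python3 tube.py 7 85
```

```text
scene 319 tilt from vert 43.8 z at100 181.8 lat at 30,100,180 [-7.3 -7.6 -7.8]
side 334 tilt from vert 44.2 z at100 188.3 lat at 30,100,180 [4.  3.9 3.8]
```

jog_arm(turn=[[0.1, 0, 0], [0, 0, 0], [0, 0, 0], [0, 0, 0], [0, 0, 0], [0, 0, 0], [0, 0, 0], [0, 0, 0]], dp=[[0, -0.1, -0.2], [0.05, 0, -0.35], [0.05, 0, -0.35], [0.05, 0, -0.35], [0.05, 0, -0.35], [0.05, 0, -0.35], [0.05, 0, -0.35], [0.05, 0, -0.35]], gripper=[0.6, 0.595, 0.59, 0.585, 0.58, 0.575, 0.57, 0.565])

```text
clock: 11.98
eef_pos: [571.7, 55.2, 165.8]
eef_rot: [0.908, 0.262, -0.05]
wrist_force: [0.4, -0.1, -0.2]
finger_gap: 40.7
```

```bash
python3 look.py 8;python3 tube.py 8 95; python3 go.py 51 59 8 38 37 41 46 f
```

```text
t 11.975 p [571.7  55.2 165.8] q [0.101, 0.248, 2.312, 3.36, 0.736, -2.357] F [ 0.44 -0.1  -0.24] gap 40.7
[[ 0.965  0.235  0.12 ]
 [-0.048  0.604 -0.796]
 [-0.259  0.762  0.594]]
scene 315 tilt from vert 51.5 z at100 148.9 lat at 30,100,180 [-7.4 -6.9 -6.3]
side 346 tilt from vert 51.6 z at100 153.9 lat at 30,100,180 [4.3 4.2 4. ]
t 12.075 p [571.6  55.4 165.7] q [0.101, 0.248, 2.312, 3.36, 0.736, -2.357] F [-0.84  0.29 -0.64] gap 41.0
[[ 0.964  0.235  0.12 ]
 [-0.048  0.604 -0.795]
 [-0.26   0.761  0.594]]
turn [[0.1, -0.0, 0.0], [0.1, 0.0, -0.0], [0.1, 0.0, 0.0], [0.1, -0.0, -0.0], [0.1, 0.0, 0.0], [0.1, 0.0, -0.0], [0.1, 0.0, 0.0], [0.1, 0.0, 0.0]]
dp [[0.05, -0.03, -0.18], [0.07, -0.04, -0.35], [0.07, -0.04, -0.35], [0.07, -0.05, -0.35], [0.07, -0.06, -0.35], [0.07, -0.06, -0.35], [0.07, -0.07, -0.35], [0.07, -0.08, -0.35]]
[0.557 0.551 0.544 0.537 0.531 0.524 0.517 0.511]
```

View pics/l8.png

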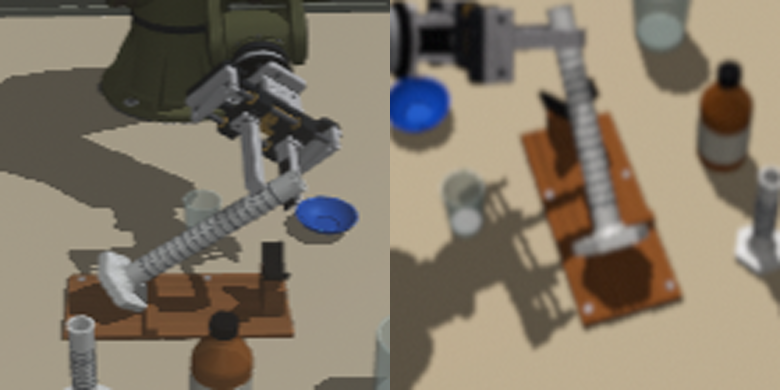

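jog_arm(turn=[[0.1, 0, 0], [0.1, 0, 0], [0.1, 0, 0], [0.1, 0, 0], [0.1, 0, 0], [0.1, 0, 0], [0.1, 0, 0], [0.1, 0, 0]], dp=[[0.05, -0.05, -0.2], [0.05, -0.05, -0.35], [0.05, -0.05, -0.35], [0.05, -0.05, -0.35], [0.1, -0.05, -0.35], [0.1, -0.05, -0.35], [0.1, -0.05, -0.35], [0.1, -0.1, -0.35]], gripper=[0.56, 0.55, 0.545, 0.535, 0.53, 0.525, 0.52, 0.51])

```text
clock: 13.08
eef_pos: [573.3, 74.6, 143.8]
eef_rot: [0.923, 0.263, -0.05]
wrist_force: [0.2, 0.8, -0.3]
finger_gap: 45.7
```

```bash
python3 look.py 9;python3 tube.py 9 110; python3 go.py 59 67 8 37 34 46 54 f
```

```text
t 13.075 p [573.3  74.6 143.8] q [0.161, 0.327, 2.297, 3.426, 0.805, -2.363] F [ 0.21  0.81 -0.3 ] gap 45.7
[[ 0.965  0.237  0.116]
 [-0.048  0.592 -0.804]
 [-0.26   0.77   0.582]]
scene 345 tilt from vert 59.8 z at100 121.9 lat at 30,100,180 [-7.1 -7.3 -7.5]
side 359 tilt from vert 59.5 z at100 125.8 lat at 30,100,180 [3.6 3.5 3.5]
t 13.175 p [573.3  74.7 143.6] q [0.161, 0.327, 2.297, 3.426, 0.804, -2.363] F [ 0.   -0.   -0.41] gap 45.6
[[ 0.964  0.237  0.117]
 [-0.048  0.592 -0.804]
 [-0.26   0.77   0.583]]
turn [[0.5, -0.0, 0.1], [0.4, -0.0, 0.0], [0.4, 0.0, -0.0], [0.4, -0.0, 0.0], [0.4, 0.0, -0.0], [0.4, 0.0, -0.0], [0.4, -0.0, 0.0], [0.4, 0.0, 0.0]]
dp [[-0.03, -0.01, -0.12], [0.07, -0.09, -0.34], [0.08, -0.1, -0.34], [0.08, -0.11, -0.33], [0.08, -0.12, -0.33], [0.08, -0.13, -0.33], [0.08, -0.13, -0.33], [0.08, -0.14, -0.33]]
[0.5   0.489 0.479 0.468 0.457 0.447 0.436 0.426]
```

View pics/l9.png

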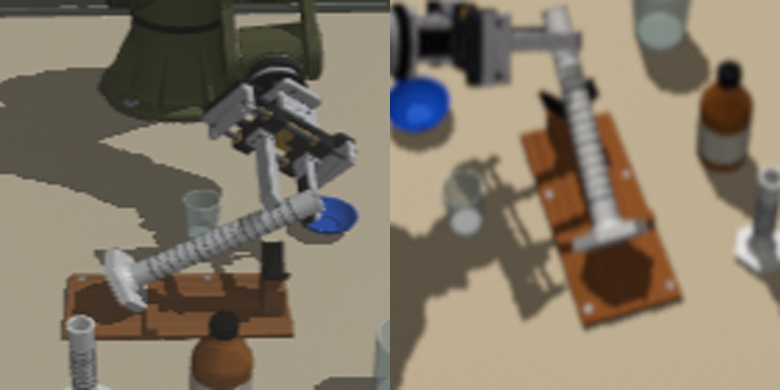

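jog_arm(turn=[[0.5, 0, 0], [0.4, 0, 0], [0.4, 0, 0], [0.4, 0, 0], [0.4, 0, 0], [0.4, 0, 0], [0.4, 0, 0], [0.4, 0, 0]], dp=[[0, 0, -0.1], [0.05, -0.1, -0.35], [0.1, -0.1, -0.35], [0.1, -0.1, -0.35], [0.1, -0.1, -0.3], [0.1, -0.15, -0.3], [0.1, -0.15, -0.3], [0.1, -0.15, -0.3]], gripper=[0.5, 0.49, 0.48, 0.47, 0.455, 0.445, 0.435, 0.425])

```text
clock: 14.18
eef_pos: [575.0, 89.7, 120.7]
eef_rot: [0.985, 0.263, -0.05]
wrist_force: [1.0, -0.2, -0.9]
finger_gap: 54.0
```

```bash
python3 look.py 10;python3 tube.py 10 115; python3 go.py 67 75 8 34 30 54 66 f
```

```text
t 14.175 p [575.   89.7 120.7] q [0.205, 0.407, 2.278, 3.467, 0.87, -2.303] F [ 1.01 -0.17 -0.94] gap 54.0
[[ 0.964  0.244  0.102]
 [-0.048  0.541 -0.839]
 [-0.26   0.805  0.534]]
scene 340 tilt from vert 67.6 z at100 101.0 lat at 30,100,180 [-7.5 -7.4 -7.3]
side 335 tilt from vert 67.7 z at100 104.0 lat at 30,100,180 [3.2 2.9 2.5]
t 14.275 p [575.   89.8 120.5] q [0.205, 0.407, 2.278, 3.467, 0.87, -2.303] F [-0.27  0.26  0.16] gap 54.1
[[ 0.964  0.244  0.102]
 [-0.048  0.542 -0.839]
 [-0.26   0.804  0.534]]
turn [[0.1, -0.0, 0.1], [0.5, 0.0, -0.0], [0.5, 0.0, 0.0], [0.5, 0.0, -0.0], [0.5, -0.0, -0.0], [0.5, -0.0, 0.0], [0.5, 0.0, 0.0], [0.5, 0.0, -0.0]]
dp [[-0.09, -0.08, -0.27], [0.08, -0.16, -0.31], [0.08, -0.17, -0.31], [0.08, -0.18, -0.31], [0.08, -0.18, -0.31], [0.09, -0.19, -0.31], [0.09, -0.2, -0.31], [0.09, -0.21, -0.31]]
[0.41  0.394 0.378 0.362 0.346 0.33  0.314 0.298]
```

View pics/l10.png

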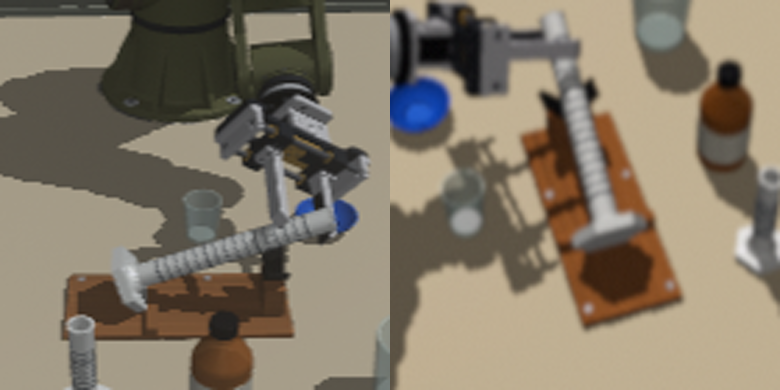

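jog_arm(turn=[[0.1, 0, 0], [0.5, 0, 0], [0.5, 0, 0], [0.5, 0, 0], [0.5, 0, 0], [0.5, 0, 0], [0.5, 0, 0], [0.5, 0, 0]], dp=[[0, -0.1, -0.25], [0.05, -0.15, -0.3], [0.1, -0.15, -0.3], [0.1, -0.2, -0.3], [0.1, -0.2, -0.3], [0.1, -0.2, -0.3], [0.1, -0.2, -0.3], [0.1, -0.2, -0.3]], gripper=[0.41, 0.395, 0.38, 0.36, 0.345, 0.33, 0.315, 0.3])

```text
clock: 15.28
eef_pos: [575.7, 103.0, 93.8]
eef_rot: [1.052, 0.263, -0.05]
wrist_force: [-0.5, -0.2, -0.0]
finger_gap: 65.8
```

```bash
python3 look.py 11;python3 tube.py 11 115; python3 go.py 75 83 8 30 30 66 66 f
```

```text
t 15.275 p [575.7 103.   93.8] q [0.244, 0.497, 2.257, 3.496, 0.94, -2.226] F [-0.47 -0.17 -0.02] gap 65.8
[[ 0.964  0.25   0.085]
 [-0.048  0.484 -0.874]
 [-0.26   0.838  0.479]]
scene 323 tilt from vert 75.6 z at100 82.1 lat at 30,100,180 [-7.2 -7.3 -7.4]
side 305 tilt from vert 75.7 z at100 84.2 lat at 30,100,180 [3.7 3.1 2.4]
t 15.375 p [575.6 103.   93.6] q [0.244, 0.498, 2.257, 3.496, 0.94, -2.226] F [ 0.24  0.95 -0.17] gap 65.5
[[ 0.964  0.251  0.086]
 [-0.048  0.484 -0.874]
 [-0.26   0.838  0.479]]
turn [[-0.2, -0.0, 0.1], [0.0, 0.0, 0.0], [0.0, 0.0, 0.0], [0.0, 0.0, 0.0], [0.0, 0.0, 0.0], [0.0, 0.0, 0.0], [0.0, 0.0, 0.0], [0.0, 0.0, 0.0]]
dp [[-0.1, -0.08, -0.3], [0.09, -0.22, -0.35], [0.09, -0.22, -0.35], [0.09, -0.23, -0.35], [0.09, -0.23, -0.35], [0.09, -0.24, -0.35], [0.09, -0.24, -0.35], [0.09, -0.24, -0.35]]
[0.298 0.298 0.298 0.298 0.298 0.298 0.298 0.298]
```

View pics/l11.png

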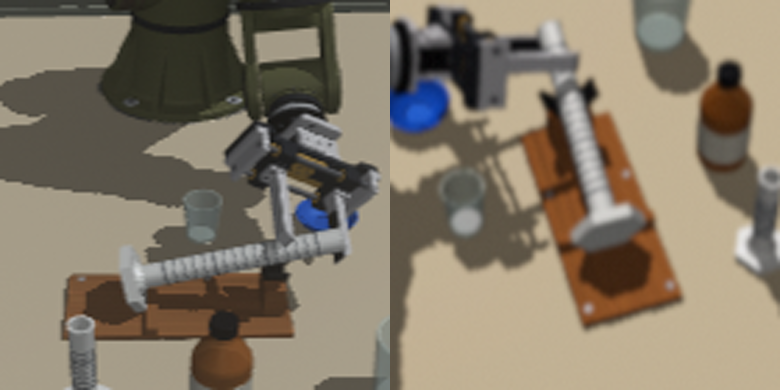

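jog_arm(turn=[[0, 0, 0], [0, 0, 0], [0, 0, 0], [0, 0, 0], [0, 0, 0]], dp=[[0.04, -0.12, -0.07], [0.04, -0.12, -0.07], [0.04, -0.12, -0.07], [0.04, -0.12, -0.07], [0.04, -0.12, -0.07]], gripper=[0.27, 0.24, 0.21, 0.18, 0.15])

```text
clock: 16.0
eef_pos: [575.8, 103.0, 86.2]
eef_rot: [1.051, 0.263, -0.05]
wrist_force: [0.1, 0.1, -0.1]
finger_gap: 79.5
```

```bash
python3 look.py 12;python3 tube.py 12 115
```

```text
t 16.0 p [575.8 103.   86.2] q [0.244, 0.522, 2.254, 3.491, 0.96, -2.217] F [ 0.1   0.07 -0.12] gap 79.5
[[ 0.964  0.25   0.085]
 [-0.049  0.484 -0.873]
 [-0.26   0.838  0.479]]
scene 311 tilt from vert 78.1 z at100 76.0 lat at 30,100,180 [-6.8 -7.2 -7.6]
side 292 tilt from vert 78.5 z at100 77.7 lat at 30,100,180 [3.4 3.5 3.7]
```

View pics/l12.png

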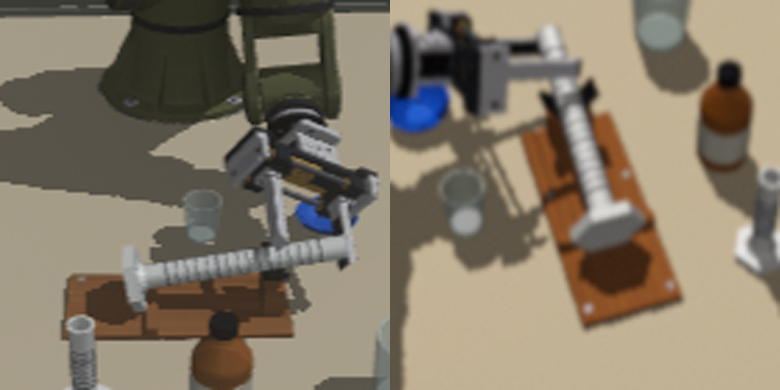

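jog_arm(turn=[[0, 0, 0], [0, 0, 0], [0, 0, 0], [0, 0, 0]], dp=[[0.03, -0.1, -0.06], [0.03, -0.1, -0.06], [0.03, -0.1, -0.06], [0.03, -0.1, -0.06]], gripper=[0.12, 0.1, 0.07, 0.05])

```text
clock: 16.6
eef_pos: [575.8, 103.2, 81.3]
eef_rot: [1.051, 0.263, -0.05]
wrist_force: [0.1, 0.2, 0.2]
finger_gap: 89.4
```

```bash
python3 look.py 13;python3 tube.py 13 115
python3 - <<'E'
from h import *
a=cv2.imread('pics/l13.png')
from cell import camera
p,d,K,T=load('scene13'); cv2.imwrite('pics/z13.png',cv2.resize(p[180:250,225:330,::-1],None,fx=7,fy=7,interpolation=2))
E
```

```text
t 16.6 p [575.8 103.2  81.3] q [0.244, 0.538, 2.251, 3.488, 0.973, -2.212] F [0.1  0.23 0.17] gap 89.4
[[ 0.965  0.25   0.085]
 [-0.048  0.484 -0.874]
 [-0.26   0.838  0.479]]
scene 314 tilt from vert 78.1 z at100 76.1 lat at 30,100,180 [-7.2 -7.3 -7.3]
side 290 tilt from vert 78.8 z at100 77.5 lat at 30,100,180 [3.6 3.3 2.9]
```

View pics/z13.png

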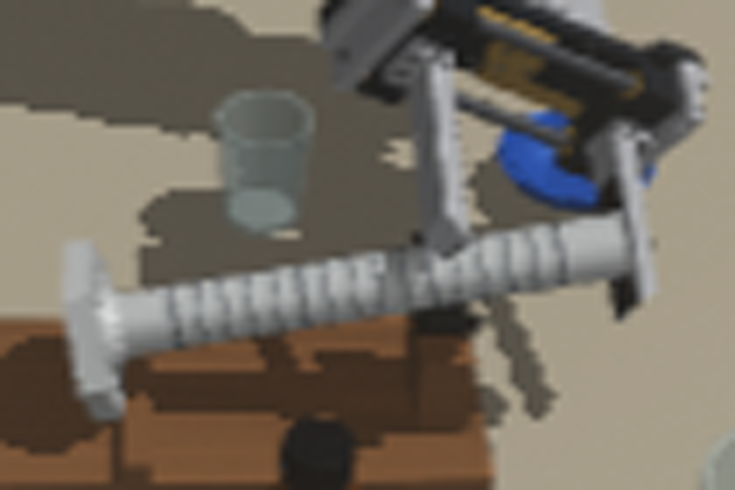

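Run:
```python
from kin import *
p,R,s=cur(); X,Y,Z=R.as_matrix().T; g=s['finger_gap']
ax,t=axis(78.3,162); ax=ax-2*LAT
for nm,sg in(('front',-1),('rear',1)):
    c=p+sg*(g/2)*Z   # inner face centreline
    n=np.cross(t,X);n/=np.linalg.norm(n); n*=np.sign(n[2])
    dist=(c-ax)@n; hw=8*abs(Y@n); print(nm,'inner line above axis',dist.round(1),'clear to tube',(abs(dist)-hw-14).round(1))
    # s at crossing
    A=np.stack([X,-t,n],1); k=np.linalg.solve(A,ax-c); print(' s',162+k[1],'x-along from TCP',k[0],'n',n.round(2))
print('lat tip beyond axis',(p-ax)@LAT)
```

```text
front inner line above axis -27.5 clear to tube 7.5
 s 235.0461735199404 x-along from TCP -15.699419567040527 n [ 0.24 -0.21  0.95]
rear inner line above axis 31.1 clear to tube 11.1
 s 167.65265874018394 x-along from TCP -12.143695532341571 n [ 0.24 -0.21  0.95]
lat tip beyond axis 13.905763858673476
```

Run:
```python
from kin import *
p,R,s=cur(); X=R.as_matrix()[:,0]; q=np.array(s['joints'])
for d,u in((30,0),(50,0),(70,0),(70,100),(70,200)):
    a=p-d*X+[0,0,u]; o=ik(a,R,seeds=q); print(d,u,a.round(),[x.round(2).tolist() for x in o])
print(R.inv().apply([0,0,1]))
```

```text
30 0 [547. 105.  89.] [[0.27, 0.49, 2.32, 3.51, 0.99, -2.21]]
50 0 [528. 106.  94.] [[0.29, 0.45, 2.37, 3.54, 1.01, -2.22]]
70 0 [508. 107.  99.] [[0.32, 0.42, 2.41, 3.56, 1.02, -2.22]]
70 100 [508. 107. 199.] [[0.32, 0.06, 2.41, 3.71, 0.7, -2.45]]
70 200 [508. 107. 299.] []
[-0.25977189  0.83832269  0.47930536]
```

jog_arm(turn=[[0, 0, 0], [0, 0, 0], [0, 0, 0], [0, 0, 0], [0, 0, 0], [0, 0, 0], [0, 0, 0], [0, 0, 0]], dp=[[-0.7, 0, 0], [-0.9, 0, 0], [-0.9, 0, 0], [-0.9, 0, 0], [-0.9, 0, 0], [-0.9, 0, 0], [-0.9, 0, 0], [-0.9, 0, 0]], gripper=[0.05, 0.05, 0.05, 0.05, 0.05, 0.05, 0.05, 0.05])

```text
clock: 17.7
eef_pos: [503.4, 106.7, 100.8]
eef_rot: [1.051, 0.263, -0.05]
wrist_force: [-0.3, -0.3, 0.1]
finger_gap: 89.6
```

jog_arm(turn=[[0, 0, 0], [0, 0, 0], [0, 0, 0], [0, 0, 0], [0, 0, 0]], dp=[[-0.5, 1.7, 0.95], [-0.5, 1.7, 0.95], [-0.5, 1.7, 0.95], [-0.5, 1.7, 0.95], [0, 0, 0]], gripper=[0.05, 0.05, 0.05, 0.05, 0.05])

```text
clock: 18.32
eef_pos: [502.0, 107.7, 183.2]
eef_rot: [1.052, 0.264, -0.049]
wrist_force: [-0.0, -0.1, -0.4]
finger_gap: 89.4
```

```bash
python3 look.py 14;python3 tube.py 14 120
python3 - <<'E'
from h import *
p,d,K,T=load('scene14'); q,_,_,_=load('side14'); cv2.imwrite('pics/f14.png',np.hstack([cv2.resize(p[140:300,180:380,::-1],(400,320)),cv2.resize(q[110:310,130:380,::-1],(400,320))]))
E
```

```text
t 18.325 p [502.  107.7 183.2] q [0.327, 0.101, 2.427, 3.688, 0.752, -2.405] F [-0.03 -0.05 -0.45] gap 89.4
[[ 0.964  0.25   0.087]
 [-0.047  0.484 -0.874]
 [-0.261  0.838  0.479]]
scene 327 tilt from vert 78.5 z at100 75.6 lat at 30,100,180 [-7.  -7.1 -7.2]
side 307 tilt from vert 78.4 z at100 77.9 lat at 30,100,180 [3.5 3.4 3.3]
```

View pics/f14.png

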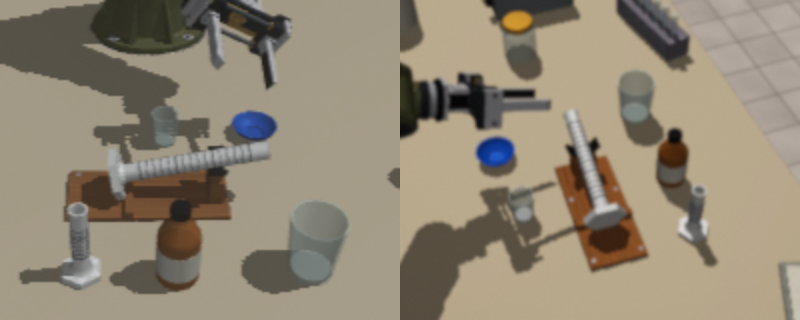

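The left view shows the cylinder lying in the notch, with its mouth at (268,150) and foot at (117,172). The gripper is well clear and the other labware looks unmoved. I'll check that with an image difference, then hand in.

Run:
```python
from h import *
from cell import order
for n,B in {'scene':{'bottle':(256,238,282,285),'short':(208,240,232,285),'bigbk':(322,240,356,282),'jar':(392,198,422,235),'spat':(70,230,142,252),'dish':(294,194,320,214),'smallbk':(254,192,271,214)}}.items():
    a=load(n+'0')[0]; b=load(n+'14')[0]
    for k,(x0,y0,x1,y1) in B.items():
        A=cv2.Canny(a[y0:y1,x0:x1],60,150).astype(float);C=cv2.Canny(b[y0:y1,x0:x1],60,150).astype(float)
        f=lambda i:cv2.cvtColor(i[y0:y1,x0:x1],cv2.COLOR_RGB2GRAY).astype(np.float32)
        print(k,np.round(cv2.phaseCorrelate(f(a),f(b)),2) if 0 else [np.round(v,2) for v in cv2.phaseCorrelate(f(a),f(b))], abs(f(a)-f(b)).mean().round(1))
print(order.sign_off()); show()
```

```text
bottle [array([0.53, 0.04]), np.float64(0.99)] 1.0
short [array([-0.33,  0.05]), np.float64(0.8)] 3.8
bigbk [array([-0.01,  0.47]), np.float64(1.0)] 0.5
jar [array([0.01, 0.03]), np.float64(1.0)] 0.5
spat [array([-0.02, -0.02]), np.float64(1.0)] 0.4
dish [array([ 0.3 , -1.02]), np.float64(0.98)] 5.2
smallbk [array([0.95, 0.16]), np.float64(0.44)] 22.1
the job is handed in; nothing more can be done
None
the job is handed in; nothing more can be done
```

The measuring cylinder is lying on its side in the rubber notch, and I have handed the job in; no verdict was given.

**How it went:** I straddled the tube near the mouth with the fingers 34–36 mm apart, so the tube was never pinched. I pushed with the rear finger until the cylinder leaned past its balance point. The front finger then carried it down at about 1 degree per 1/8 s row until it settled. After that I opened the gripper, backed out and moved up.

**Last checks:**
- **Cylinder:** it lies at 78.4–78.5 degrees from vertical in both camera views. It did not move over the last lowering step or when I withdrew.
- **Robot:** the last reading before hand-in was about 18.3 s, with only noise-level wrist force. By my geometry the fingertips ended more than 40 mm from the tube.
- **Other labware:** an image comparison shows shifts of about half a pixel or less for the bottle, big beaker, short cylinder, jar and spatula.
- **Less certain:** the comparison was weak for the small beaker (match 0.44, shift about 1 pixel), and the dish also read about 1 pixel off. The cylinder and arm shadows changed around both. By eye they look in place, and my geometry put the gripper above both.

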